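# Lever open the stuck lid of the calibration-weight case

## Robot

A 6-joint arm with a two-finger parallel gripper is mounted at the origin on a cart in front of the work surface, level with it; the furniture and walls round the work are solid. World frame = base frame: x ahead of the robot, y to its left, z up, the work surface at z = 0. Lengths are in m, angles in degrees, forces in N, time in s.
With the tool pointing down it reaches from about 0.35 to 0.875 m from the base axis. Payload 4.2 kg.
Tool frame: the origin (TCP) lies on the centre line of the jaws, within the pads' length; the fingertips stand 11 mm ahead of it and the grasp point (between the pads) lies 8 mm behind it; y points along the fingers, z is the direction in which the jaws open and shut, and the axes are right-handed (so a half turn about y gives the same grasp; the last joint's range is limited). The gripper opens to 87 mm and grips with 3 to 60 N. Pads are 19 mm wide; open, the fingers measure 117 mm over their backs; the gripper's body (75 mm by 190 mm) begins 51 mm behind the grasp point.
Start: joints at [-51.532, 22.042, 0.453, 0, -68.411, -14.817], TCP at [0.251, -0.572, 0.234] pointing down, gripper open.
Joint ranges: [-179.83, 179.83], [-69.29, 118.12], [-61.27, 80.66], [-181.25, 117.63], [-171.15, -9.14], [-177.46, 177.46]. Speed limits (degrees/s): [159.86, 159.86, 180, 180, 180, 180].

## Interface

Orientations are given as a 3x3 rotation matrix whose columns are the frame's x, y, z axes.
In Python, from station import r, optics gives the robot as it stands. The module is installed in compiled form; this text tells all that it offers.
- The arm moves only by the tool step_arm, never from a script. Its argument "moves" is a list that holds one entry, the list of rows, each a list of 7 numbers: the turn, a rotation vector about the tool's x, y, z in rad, then the shift along the tool's x, y, z in cm, then the opening in per cent of the stroke, from 0 (shut) to 100 (fully open). A call has exactly 5 rows; each row is the pose to reach, as a shift and turn from the pose commanded when the call began, along the tool's axes at that moment; what a row does not reach only later rows make up. A row lasts 1/12 s, in which the tool goes at most 41.7 mm and 7.16 degrees, less where a joint would pass 70% of its speed; a pose out of reach is approached as far as the arm can. A call with a gripper value outside its range is refused whole. The fingers move at their own pace and stop on an object; the grip force is fixed at half the most. Time passes only in rows, so rows that repeat a pose let the fingers close, or fill a call up. It gives the time, the measured TCP pose, the force and the opening at its end, in the units of the state.
- r.sense(): the state, without advancing time (a new reading comes with each control period).
- optics.capture(name): name is "scene" or "top"; returns a dict with "image" (480x640x3 uint8, red, green, blue), "fov_y" (degrees; the focal length in pixels is half the picture's height over the tangent of half this angle, whatever the lens; pixels are square), "cx", "cy" (the principal point, pixels), "k1" (the pictures are not rectified: a ray, as slopes to the right and down, at radius r is drawn at 1 + k1 r^2 times it, then the intrinsics apply), "cam_to_world" (4x4, takes a point from camera to world coordinates). Camera axes: x right, y down, z forward; pixel columns grow to the right and rows downward; lengths in m; the calibration is good to about 2 mm. A picture is of the moment at which its call begins. There is no depth.
- r.finish_job(): hands the job in, once; it reports no verdict.
The state is a dict: "time_s": time; "joints": joint angles; "joint_velocities": joint speeds; "effort": joint torques, N m; "tcp_pos": TCP position; "ee_rot": TCP orientation; "wrist_force": force on the tool from outside, world axes, zero at the start; "moment": the same for the moment, N m; "gripper_width": opening from 0.0 (shut) to 1.0 (fully open).
Only numpy, scipy, OpenCV 4.12 (cv2) and the standard library are available. Lean on these libraries where they do the work, as an engineer would, in place of code of your own. Each camera call takes 0.05 s, during which the arm holds its last target.

## Task

The balance is due for calibration, but the flush lid of the beech weight case sits tight and has nothing to hold it by. Take the palette knife, slide its blade down the scooped notch in the front rim until the tip is under the lid's front edge, lever the lid up and swing it open until it stands upright or leans back, without touching the steel weights inside. Then lay the knife flat on the worktop and let go of it; do not push about the flask, the beaker, the screwdriver or the timer.

Things in the scene. Friction and masses are not known exactly. Their poses are not given: they have to be found in the camera images.
- case: fixed beech case, 134 mm deep (its x, -68 front to +66 back), 168 mm wide (y), 60 mm high. Origin: on the worktop under its middle; x points from front to hinge side, z up. Lid flush with the rims (top 60 mm up), x -50 to +50, y -70 to +70, 5 mm thick, 2 mm gap all round; front rim 16 mm thick. Black foam fills the inside up to 24 mm
- notch (a point): outer top edge of the front rim at the middle of the notch: case x -68, y 0, 60 mm up; axes as the case's. The notch is 44 mm wide; its floor slopes down from here at 40 degrees towards the lid, to 47 mm up at x -52. A thin blade pointing 30 to 38 degrees down passes under the lid's edge (one flatter than about 22 meets it) and can turn on this rim edge as its fulcrum
- lid (a joint): the lid's hinge along the back, rad: 0 to 0.02 closed, grows as the front edge rises, 1.57 upright, stop at 1.92. The lid weighs 0.2 kg; the hinge is stiff (0.15 N m of friction), so the lid stays at whatever angle it is left
- lid_hinge (a point): middle of the hinge axis: case x +52, y 0, 60 mm up; the axis runs along the case's y. Its axes are the case's
- lid_edge (a point): middle of the lid's lower front edge, 102 mm from the hinge axis; it moves with the lid
- weights: four knobbed steel weights, 18 to 38 mm across, standing in the foam inside the case, tops at most 51 mm up, all at case x -17 or farther back; fixed, not to be touched
- knife: palette knife, 178 mm long, 0.09 kg: dark wooden handle 22 mm wide, 24 mm high, flat sides; brass ferrule; thin straight blade 18 mm wide, 2 mm thick. Origin: under the handle near the centre of mass, at worktop height; x along the blade (tip at +106, handle -63 to +25, butt end -72), z up; the blade lies flat, 12 mm over the origin's height
- knife_tip (a point): tip of the knife's blade
- knife_butt (a point): butt end of the knife's handle
- screwdriver: screwdriver 172 mm long, thick handle and thin round shank, lying on the worktop; a bystander. Origin under its middle
- flask: conical flask, 100 mm wide, 146 mm high; a bystander. Origin under its middle
- beaker: glass beaker, 105 mm wide, 125 mm high, the lower of the two glass beakers; a bystander. Origin under its middle
- timer: bench timer 66 x 66 x 20 mm; a bystander. Origin under its middle

How it is judged:
By the outcome, as a careful person would: the job done as asked, in the order asked, and still so for the second after the job is handed in, with the robot touching nothing.
It also fails if it takes over 51 s, if anything falls off the work surface, if the arm or the gripper's body presses on something with over 40 N, if the wrist force passes 120 N, or if a joint passes its speed limit or range.

## Working session

There is one attempt and no reset: what is moved stays moved. The work goes in short steps, Python scripts to look and compute and a tool call to move; the robot and the scene stay as the last step left them, time stands still between calls to the robot, and variables do not carry over. Pictures are saved under pics/ and viewed, and the job is handed in when it is done.

Besides the shell and the picture viewer there is one more tool, called after ">>>" by a JSON object that holds its "method" and its "body". step_arm: Moves the arm, as the interface text tells. Its arguments: {"type":"object","properties":{"moves":{"type":"array"}},"required":["moves"]}

```bash
mkdir -p pics; cat > h.py <<'E'
import numpy as np, cv2
from station import r, optics
def cap(n,save=None):
    c=optics.capture(n)
    if save: cv2.imwrite('pics/'+save,c['image'][:,:,::-1])
    np.save('cal_'+n+'.npy',{k:v for k,v in c.items() if k!='image'},allow_pickle=True)
    return c
def cal(n): return np.load('cal_'+n+'.npy',allow_pickle=True).item()
def proj(c,P):
    P=np.atleast_2d(P); T=np.linalg.inv(np.array(c['cam_to_world'])); q=P@T[:3,:3].T+T[:3,3]
    s=q[:,:2]/q[:,2:]; r2=(s**2).sum(1,keepdims=True); s=s*(1+c['k1']*r2)
    f=240/np.tan(np.radians(c['fov_y']/2)); return s*f+[c['cx'],c['cy']]
def ray(c,uv):
    f=240/np.tan(np.radians(c['fov_y']/2)); d=(np.array(uv,float)-[c['cx'],c['cy']])/f; s=d.copy()
    for _ in range(30): s=d/(1+c['k1']*(s@s))
    T=np.array(c['cam_to_world']); v=T[:3,:3]@np.array([s[0],s[1],1]); return T[:3,3],v/np.linalg.norm(v)
def onz(c,uv,z):
    o,v=ray(c,uv); return o+v*(z-o[2])/v[2]
def crop(img,x0,y0,x1,y1,k,name):
    cv2.imwrite('pics/'+name,cv2.resize(img[y0:y1,x0:x1,::-1],None,fx=k,fy=k,interpolation=cv2.INTER_CUBIC))
E
python3 - <<'E'
from h import *
np.set_printoptions(precision=4,suppress=True)
for n in('scene','top'):
    c=cap(n,n+'0.png'); print({k:v for k,v in c.items() if k!='image'})
print(r.sense())
E
```

```text
{'fov_y': 43.77762917515271, 'cx': 318.2102522116205, 'cy': 247.50452563194136, 'k1': 0.0377212659871919, 'cam_to_world': array([[-0.596 , -0.3595,  0.718 , -0.5498],
       [-0.803 ,  0.2622, -0.5353,  0.7705],
       [ 0.0042, -0.8955, -0.445 ,  0.7102],
       [ 0.    ,  0.    ,  0.    ,  1.    ]])}
{'fov_y': 49.88212673997835, 'cx': 321.255578318838, 'cy': 234.4894734424876, 'k1': -0.0112658018393649, 'cam_to_world': array([[-0.0088, -0.9964,  0.0841,  0.4175],
       [-0.9998,  0.0103,  0.0174, -0.0293],
       [-0.0182, -0.084 , -0.9963,  1.226 ],
       [ 0.    ,  0.    ,  0.    ,  1.    ]])}
{'time_s': 0.1, 'joints': array([-51.5302,  22.0867,   0.3875,  -0.0242, -68.4138, -14.8157]), 'joint_velocities': array([ 0.0211, -0.0623,  0.2309,  0.1578, -0.037 ,  0.0026]), 'effort': array([  0.0001, -39.1689,  18.7936,   4.2319,   0.0135,  -0.0001]), 'tcp_pos': array([ 0.2505, -0.572 ,  0.2326]), 'ee_rot': array([[ 0.916 , -0.0009, -0.4011],
       [ 0.4011,  0.0018,  0.916 ],
       [-0.0001, -1.    ,  0.002 ]]), 'wrist_force': array([ 1.5532, -0.8051, -0.1129]), 'moment': array([-0.0327, -0.0582,  0.0156]), 'gripper_width': 1.0014106898258215}
```

View pics/scene0.png

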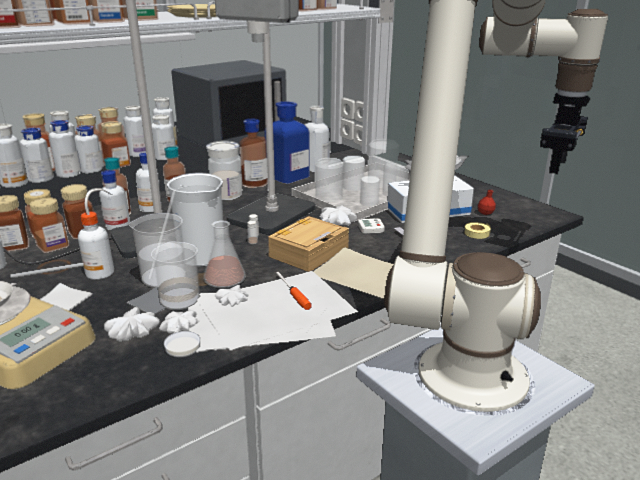

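View pics/top0.png

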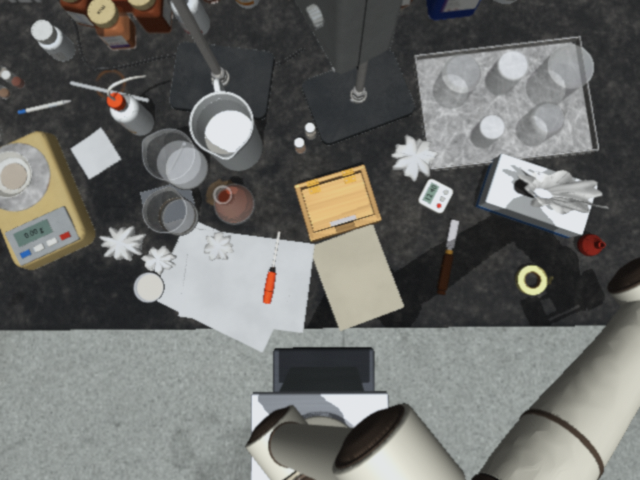

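The top view shows the case near (338,203) with its notch towards the robot near (345,226), the knife near (448,257) with its blade up the picture, and the timer at (436,196). I'll enlarge these.

```bash
python3 - <<'E'
from h import *
i=cv2.imread('pics/top0.png')[:,:,::-1]
crop(i,285,155,395,250,7,'t1.png'); crop(i,405,170,495,305,4.4,'t2.png')
i=cv2.imread('pics/scene0.png')[:,:,::-1]
crop(i,255,200,415,290,5,'s1.png')
E
```

```text
(no output)
```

View pics/t1.png

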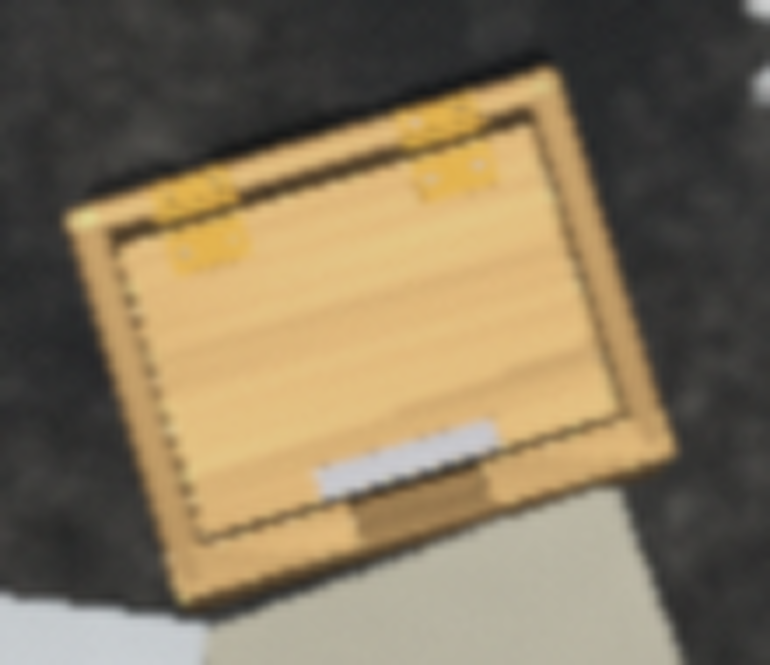

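View pics/t2.png

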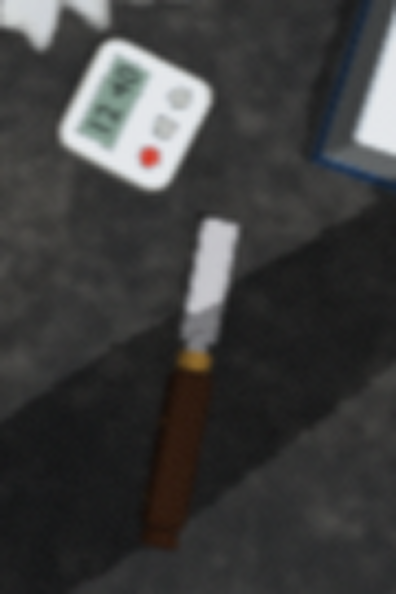

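View pics/s1.png

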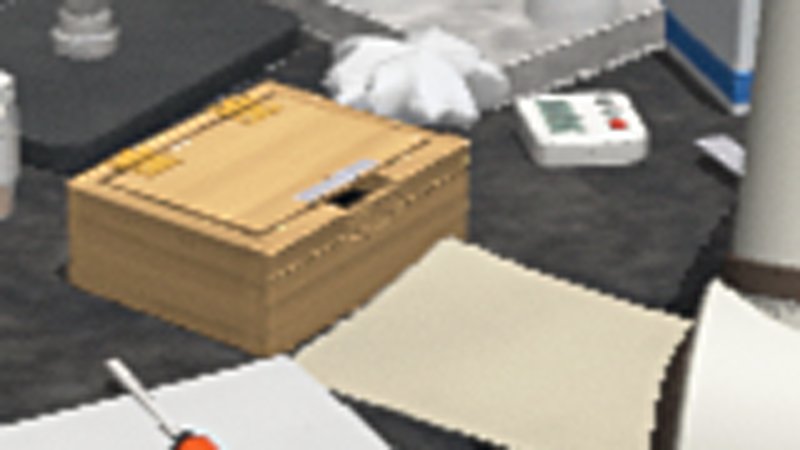

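```bash
python3 - <<'E'
from h import *
from scipy.optimize import least_squares
np.set_printoptions(precision=4,suppress=True)
ct,cs=cal('top'),cal('scene')
u=lambda X,k,o:(np.array(X)+.5)/k-.5+np.array(o)
T=u([(182,603),(677,450),(555,68),(68,215)],7,(285,155))
S=u([(268,252),(470,148),(270,82),(68,185)],5,(255,200))
L=np.array([(-.068,.084),(-.068,-.084),(.066,-.084),(.066,.084)])
def W(p,z=.06):
    a=p[2];R=np.array([[np.cos(a),-np.sin(a)],[np.sin(a),np.cos(a)]]);return np.c_[L@R.T+p[:2],np.full(4,z)]
for nm,f in dict(top=lambda p:(proj(ct,W(p))-T).ravel(),scene=lambda p:(proj(cs,W(p))-S).ravel(),
   both=lambda p:np.r_[(proj(ct,W(p))-T).ravel(),(proj(cs,W(p))-S).ravel()]).items():
    s=least_squares(f,[.5,0,0]);print(nm,s.x,np.degrees(s.x[2]));print(s.fun.reshape(-1,2).tolist())
tip=onz(ct,u((222,221),4.4,(405,170)),.012);b=onz(ct,u((160,547),4.4,(405,170)),.012)
# handle: butt edges on top
print(tip,b,np.linalg.norm(tip-b),np.degrees(np.arctan2(*(tip-b)[[1,0]])))
for q in [(193,355),(208,370),(178,370)]: print(onz(ct,u(q,4.4,(405,170)),.02))
for n,q in dict(timer=(135,115)).items(): print(n,onz(ct,u(q,4.4,(405,170)),.02))
E
```

```text
top [ 0.5906 -0.0463  0.2859] 16.383039503676876
[[0.12212122870971598, 0.20281947236850328], [0.25818719103250487, 0.5091752798850848], [0.10799827972601861, -0.5028171306684328], [-0.49410683795116483, -0.2284960408034351]]
scene [ 0.5856 -0.0442  0.2682] 15.367977684575912
[[0.28750481966079633, 1.054844958866397], [0.2133619213576594, -0.774081753564019], [0.30495533617664705, -0.27507900890466885], [-0.7906225188789335, -0.34120578482796304]]
both [ 0.5897 -0.0463  0.2803] 16.057822657518468
[[-0.0906498929737154, 0.4143026515543795], [0.1727846587748445, 1.119701168179688], [0.33944501363970403, 0.0008698010755665564], [-0.3869322294522135, -0.11619505622320503], [0.5426677921438454, 0.20367221021157889], [-0.2880546672132027, -1.6996261198508478], [-0.4133346267006459, -0.9361165323341254], [-0.8626812824455214, -0.898723453632698]]
[ 0.5514 -0.3239  0.012 ] [ 0.3782 -0.286   0.012 ] 0.17740467573249688 -12.365743431181683
[ 0.4793 -0.3045  0.02  ]
[ 0.4713 -0.3122  0.02  ]
[ 0.4715 -0.2964  0.02  ]
timer [ 0.6081 -0.2774  0.02  ]
```

```bash
cat > m.py <<'E'
import json,numpy as np
from scipy.spatial.transform import Rotation as Ro
def Rt(yaw,pitch=0):
    c,s=np.cos(np.radians(yaw)),np.sin(np.radians(yaw))
    return np.array([[c,0,-s],[s,0,c],[0,-1,0]])@Ro.from_euler('z',-pitch,degrees=True).as_matrix()
def load():
    try: d=json.load(open('cmd.json')); return np.array(d['p']),np.array(d['R'])
    except FileNotFoundError: return np.array([.251,-.572,.234]),Rt(23.65)
def save(p,R): json.dump(dict(p=list(map(float,p)),R=np.array(R).tolist()),open('cmd.json','w'))
def plan(p,R):
    """rotvec (rad, tool), shift (cm, tool) from commanded pose"""
    p0,R0=load(); w=Ro.from_matrix(R0.T@R).as_rotvec(); d=R0.T@(np.array(p)-p0)*100
    return np.round(w,4),np.round(d,3),'min rows',max(np.linalg.norm(d)/4.17,np.degrees(np.linalg.norm(w))/7.16)
def did(row):
    p0,R0=load(); row=np.array(row,float)
    save(p0+R0@row[3:6]/100,R0@Ro.from_rotvec(row[:3]).as_matrix())
def cmp():
    from station import r
    s=r.sense(); p,R=load(); np.set_printoptions(precision=4,suppress=True)
    e=Ro.from_matrix(R.T@s['ee_rot']).as_rotvec(degrees=True)
    print('t',s['time_s'],'p',s['tcp_pos'],'cmd',p,'err mm',(s['tcp_pos']-p)*1000,'rot err',e,'F',s['wrist_force'],'M',s['moment'],'g',s['gripper_width'])
E
python3 -c "
from m import *
cmp();print(plan([.458,-.3036,.12],Rt(-12.4)))"
```

```text
t 0.1 p [ 0.2505 -0.572   0.2326] cmd [ 0.251 -0.572  0.234] err mm [-0.4531 -0.0069 -1.4326] rot err [0.115  0.0048 0.0071] F [ 1.5532 -0.8051 -0.1129] M [-0.0327 -0.0582  0.0156] g 1.0014106898258215
(array([0.    , 0.6292, 0.    ]), array([29.728, 11.4  , 16.282]), 'min rows', np.float64(8.575734041432478))
```

>>> {"method": "step_arm", "body": {"moves": [[[0, 0.06, 0, 3, 1, 1.6, 100], [0, 0.12, 0, 6, 2, 3.2, 100], [0, 0.18, 0, 9, 3, 4.8, 100], [0, 0.24, 0, 12, 4, 6.4, 100], [0, 0.3, 0, 15, 5, 8, 100]]]}}

```text
time_s: 0.52
tcp_pos: [0.3564, -0.4375, 0.1827]
ee_rot: [[0.994, -0.001, -0.109], [0.109, 0.001, 0.994], [-0.0, -1.0, 0.001]]
wrist_force: [0.4, -0.0, 0.1]
gripper_width: 0.998
```

```bash
python3 -c "
from m import *
did([0,.3,0,15,5,8]);cmp();print(plan([.458,-.3036,.12],Rt(-12.4)))"
```

```text
t 0.5167 p [ 0.3564 -0.4375  0.1827] cmd [ 0.3563 -0.4385  0.184 ] err mm [ 0.129   1.0055 -1.2982] rot err [0.0362 0.1999 0.0279] F [ 0.384  -0.0389  0.0558] M [-0.0899 -0.072   0.0064] g 0.9979628485736509
(array([0.    , 0.3292, 0.    ]), array([11.623,  6.4  , 12.265]), 'min rows', np.float64(4.332998739174219))
```

>>> {"method": "step_arm", "body": {"moves": [[[0, 0.07, 0, 2.3, 1.3, 2.4, 100], [0, 0.14, 0, 4.6, 2.6, 4.9, 100], [0, 0.21, 0, 7, 3.9, 7.4, 100], [0, 0.28, 0, 9.3, 5.2, 9.8, 100], [0, 0.33, 0, 11.6, 6.4, 12.3, 100]]]}}

```text
time_s: 0.93
tcp_pos: [0.4579, -0.3022, 0.1186]
ee_rot: [[0.976, -0.001, 0.219], [-0.219, 0.0, 0.976], [-0.001, -1.0, 0.0]]
wrist_force: [0.1, -0.4, 0.8]
gripper_width: 0.998
```

```bash
python3 -c "
from m import *
did([0,.33,0,11.6,6.4,12.3]);cmp()
from h import *
c=cap('scene');crop(c['image'],320,190,500,300,4.4,'s2.png');d=cap('top');crop(d['image'],400,190,500,310,4.8,'t3.png')
cv2.imwrite('pics/s3.png',c['image'][:,:,::-1])"
```

```text
t 0.9333 p [ 0.4579 -0.3022  0.1186] cmd [ 0.4577 -0.3033  0.12  ] err mm [ 0.1517  1.0937 -1.4128] rot err [0.0106 0.1876 0.046 ] F [ 0.0631 -0.4418  0.8196] M [-0.0933 -0.0709  0.0172] g 0.9978080896442114
```

View pics/s2.png

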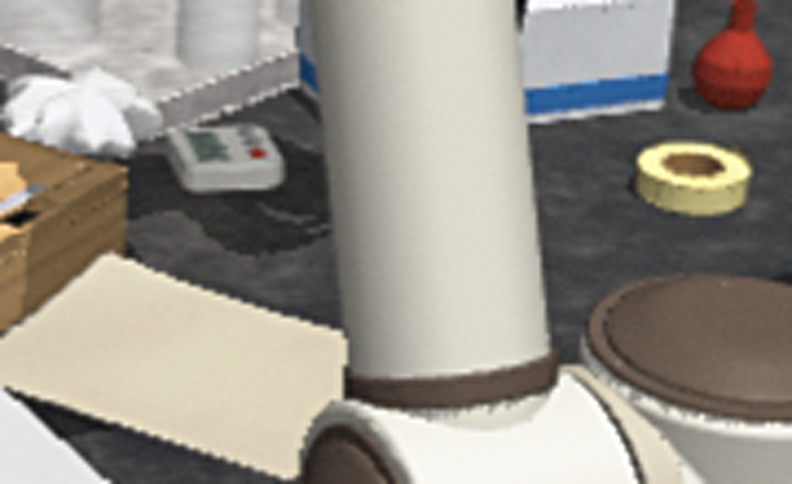

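View pics/t3.png

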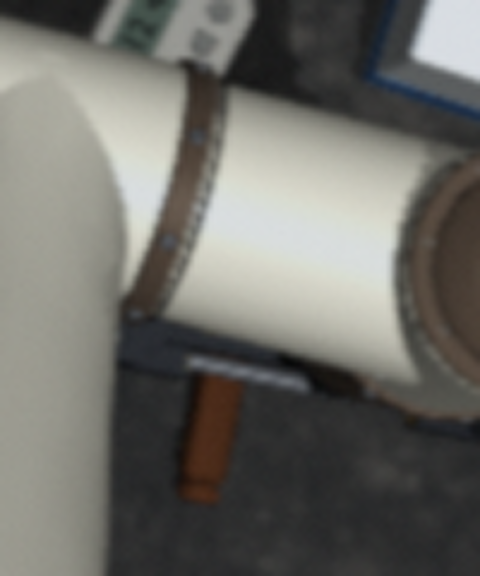

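>>> {"method": "step_arm", "body": {"moves": [[[0, 0, 0, 0, 3.5, 0, 100], [0, 0, 0, 0, 7, 0, 100], [0, 0, 0, 0, 9.5, 0, 70], [0, 0, 0, 0, 10.6, 0, 50], [0, 0, 0, 0, 10.6, 0, 45]]]}}

```text
time_s: 1.45
tcp_pos: [0.4564, -0.3039, 0.0126]
ee_rot: [[0.977, -0.004, 0.215], [-0.215, 0.001, 0.977], [-0.004, -1.0, -0.0]]
wrist_force: [0.3, 0.8, 0.7]
gripper_width: 0.855
```

```bash
python3 -c "
from m import *
did([0,0,0,0,10.6,0]);cmp()"
```

```text
t 1.45 p [ 0.4564 -0.3039  0.0126] cmd [ 0.4577 -0.3033  0.014 ] err mm [-1.3072 -0.67   -1.3872] rot err [-0.0156 -0.0252  0.2066] F [0.2867 0.7543 0.6844] M [-0.0785 -0.0233  0.0408] g 0.8554572734329842
```

Close on the handle.

>>> {"method": "step_arm", "body": {"moves": [[[0, 0, 0, 0, 0, 0, 30], [0, 0, 0, 0, 0, 0, 15], [0, 0, 0, 0, 0, 0, 0], [0, 0, 0, 0, 0, 0, 0], [0, 0, 0, 0, 0, 0, 0]]]}}

```text
time_s: 1.87
tcp_pos: [0.4574, -0.3038, 0.0137]
ee_rot: [[0.976, 0.0, 0.216], [-0.216, -0.0, 0.976], [0.0, -1.0, 0.0]]
wrist_force: [-0.1, -1.0, -0.2]
gripper_width: 0.478
```

>>> {"method": "step_arm", "body": {"moves": [[[0, 0, 0, 0, 0, 0, 0], [0, 0, 0, 0, 0, 0, 0], [0, 0, 0, 0, 0, 0, 0], [0, 0, 0, 0, 0, 0, 0], [0, 0, 0, 0, 0, 0, 0]]]}}

```text
time_s: 2.28
tcp_pos: [0.4575, -0.3037, 0.0136]
ee_rot: [[0.977, 0.0, 0.215], [-0.215, -0.0, 0.977], [0.0, -1.0, -0.0]]
wrist_force: [-0.2, 1.0, -0.0]
gripper_width: 0.248
```

```bash
python3 -c "
from m import *
cmp()
print(plan([.36,-.2,.20],Rt(16.2)))"
```

```text
t 2.2833 p [ 0.4575 -0.3037  0.0136] cmd [ 0.4577 -0.3033  0.014 ] err mm [-0.2318 -0.4549 -0.3837] rot err [-0.0007 -0.0051 -0.0022] F [-0.1916  0.9907 -0.0011] M [-0.0222 -0.0039  0.0133] g 0.24778767005752203
(array([ 0. , -0.5,  0. ]), array([-11.769, -18.6  ,   7.978]), 'min rows', np.float64(5.614435932963577))
```

>>> {"method": "step_arm", "body": {"moves": [[[0, 0, 0, 0, 0, 0, 0], [0, 0, 0, 0, -1.5, 0, 0], [0, 0, 0, 0, -4, 0, 0], [0, 0, 0, 0, -7, 0, 0], [0, 0, 0, 0, -10, 0, 0]]]}}

```text
time_s: 2.7
tcp_pos: [0.4567, -0.3035, 0.1139]
ee_rot: [[0.976, -0.002, 0.216], [-0.216, 0.001, 0.976], [-0.002, -1.0, 0.0]]
wrist_force: [0.4, -0.9, -0.6]
gripper_width: 0.25
```

```bash
python3 -c "
from m import *
did([0,0,0,0,-10,0])
cmp()
R=Rt(16.2,-34)
print(plan([.40,-.15,.2],R))"
```

```text
t 2.7 p [ 0.4567 -0.3035  0.1139] cmd [ 0.4577 -0.3033  0.114 ] err mm [-1.0201 -0.1838 -0.1033] rot err [0.0199 0.0055 0.1334] F [ 0.4243 -0.9191 -0.5645] M [-0.0226 -0.1843 -0.024 ] g 0.25008958806397386
(array([-0.1483, -0.4851,  0.5809]), array([-8.941, -8.6  , 13.723]), 'min rows', np.float64(6.171051776343856))
```

```bash
cat >> m.py <<'E'
CASE=np.array([.590,-.0463,0.]); YAW=16.2; OFF=np.array([.096,.0016,0.])
def cw(x,z,y=0):
    c,s=np.cos(np.radians(YAW)),np.sin(np.radians(YAW)); return CASE+np.array([c*x-s*y,s*x+c*y,z])/1000
def tip(x,z,pitch,y=0,yaw=None):
    "TCP pose that puts knife tip at case (x,z) mm with pitch"
    R=Rt(YAW if yaw is None else yaw,pitch); return cw(x,z,y)-R@OFF,R
def ins(t,pitch=-34,h=2.7):
    a=np.radians(-pitch); return tip(-68+h*np.sin(a)+t*np.cos(a),60+h*np.cos(a)-t*np.sin(a),pitch)
E
python3 -c "
from m import *
p,R=ins(-40); print(p); print(plan(p,R)); p2=p+[-.04,-.02,.03]; print(plan(p2,R))
from scipy.spatial.transform import Rotation as Ro"
```

```text
[ 0.41873683 -0.09605655  0.1396151 ]
(array([-0.1483, -0.4851,  0.5809]), array([-8.274, -2.562, 19.394]), 'min rows', np.float64(6.171051776343856))
(array([-0.1483, -0.4851,  0.5809]), array([-11.749,  -5.562,  16.579]), 'min rows', np.float64(6.171051776343856))
```

>>> {"method": "step_arm", "body": {"moves": [[[-0.02, -0.08, 0.1, -3, -2, 2.5, 0], [-0.05, -0.16, 0.2, -6, -4, 6, 0], [-0.07, -0.24, 0.29, -8.5, -5.5, 9.5, 0], [-0.1, -0.32, 0.38, -10.5, -6, 13, 0], [-0.12, -0.4, 0.48, -12, -6, 16, 0]]]}}

```text
time_s: 3.12
tcp_pos: [0.3756, -0.1253, 0.1752]
ee_rot: [[0.872, -0.451, -0.19], [0.159, -0.107, 0.982], [-0.463, -0.886, -0.022]]
wrist_force: [1.1, -0.4, -1.7]
gripper_width: 0.253
```

```bash
python3 -c "
from m import *
did([-.12,-.4,.48,-12,-6,16])
cmp()
p,R=ins(-40); print(plan(p,R)); 
from h import *
c=cap('scene','s4.png');c=cap('top','t4.png')
"
```

```text
t 3.1167 p [ 0.3756 -0.1253  0.1752] cmd [ 0.375  -0.1212  0.174 ] err mm [ 0.5647 -4.1546  1.1992] rot err [-0.0087  0.2947 -0.5198] F [ 1.1269 -0.3865 -1.6613] M [ 0.3536 -1.2217 -0.0241] g 0.2530174168745558
(array([-0.0283, -0.0844,  0.1015]), array([5.818, 0.752, 1.679]), 'min rows', np.float64(1.4631907287432493))
```

View pics/s4.png

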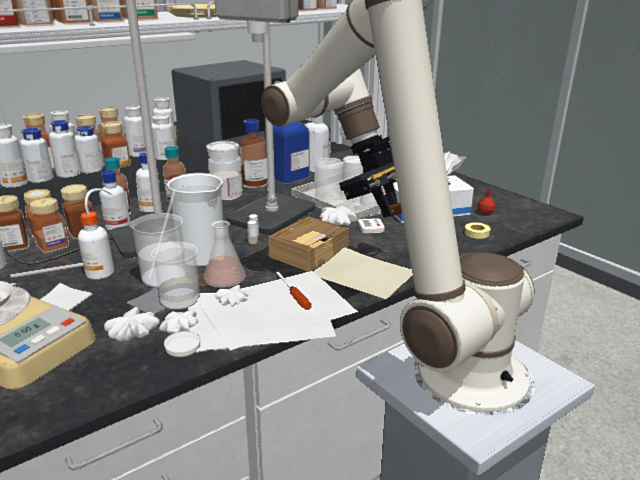

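View pics/t4.png

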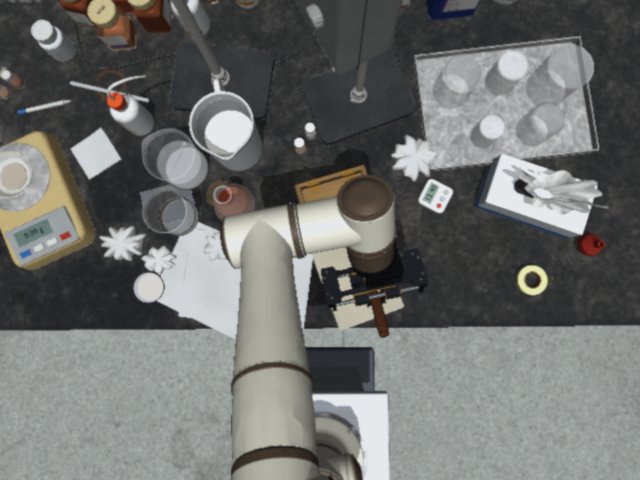

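>>> {"method": "step_arm", "body": {"moves": [[[-0.01, -0.03, 0.04, 1.5, 0.2, 0.5, 0], [-0.02, -0.06, 0.08, 3.5, 0.5, 1, 0], [-0.028, -0.084, 0.1, 5, 0.7, 1.5, 0], [-0.028, -0.084, 0.1, 5.8, 0.75, 1.7, 0], [-0.028, -0.084, 0.1, 5.8, 0.75, 1.7, 0]]]}}

```text
time_s: 3.63
tcp_pos: [0.4208, -0.101, 0.1381]
ee_rot: [[0.803, -0.53, -0.271], [0.225, -0.152, 0.962], [-0.552, -0.834, -0.002]]
wrist_force: [0.9, 0.1, -0.4]
gripper_width: 0.249
```

```bash
python3 -c "
from m import *
did([-.028,-.084,.1,5.8,.75,1.7])
cmp()
p,R=ins(0); print(plan(p,R)); 
from h import *
c=cap('scene','s5.png');crop(c['image'],255,180,415,300,5,'s5c.png')
from station import r
s=r.sense();q=s['tcp_pos']+s['ee_rot']@OFF; print(q,(proj(c,q)-[255,180])*5, 'notch',(proj(c,cw(-68,60))-[255,180])*5,(proj(c,[cw(-68,60,22),cw(-68,60,-22),cw(-52,60,22),cw(-52,60,-22)])-[255,180])*5)
"
```

```text
t 3.6333 p [ 0.4208 -0.101   0.1381] cmd [ 0.4186 -0.0959  0.1397] err mm [ 2.1979 -5.1663 -1.6531] rot err [ 0.1195  0.4331 -0.4442] F [ 0.9208  0.0575 -0.3538] M [ 0.3442 -1.2408  0.0214] g 0.24891037626379944
(array([-0.0003, -0.0004,  0.0015]), array([ 4.016,  0.007, -0.021]), 'min rows', np.float64(0.9630586226363027))
[ 0.4962 -0.0802  0.0846] [[430.7177 259.3275]] notch [[371.3751 291.7418]] [[345.3279 306.762 ]
 [396.8863 277.0305]
 [319.8057 298.2762]
 [371.5952 268.8867]]
```

View pics/s5c.png

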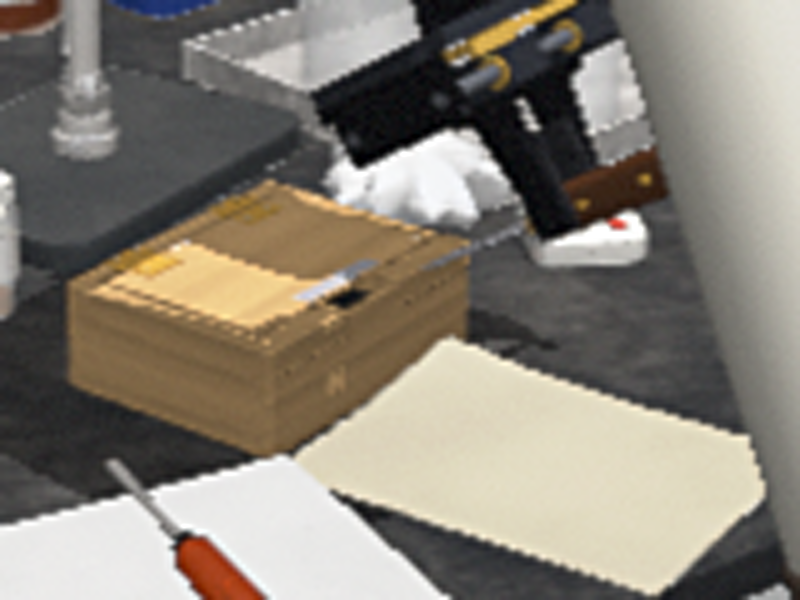

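>>> {"method": "step_arm", "body": {"moves": [[[0, 0, 0, 0, 0, 0, 0], [0, 0, 0, 0, 0, 0, 0], [0, 0, 0, 0, 0, 0, 0], [0, 0, 0, 0, 0, 0, 0], [0, 0, 0, 0, 0, 0, 0]]]}}

```text
time_s: 4.1
tcp_pos: [0.4199, -0.1016, 0.1399]
ee_rot: [[0.805, -0.528, -0.271], [0.225, -0.151, 0.963], [-0.55, -0.835, -0.003]]
wrist_force: [-0.4, -1.0, -0.4]
gripper_width: 0.253
```

```bash
cat > ov.py <<'E'
from m import *
from h import *
from station import r
def ov(name,n='scene',box=(285,205,385,280),k=8,tipd=True,draw=True):
    c=cap(n); x0,y0,x1,y1=box
    im=cv2.resize(c['image'][y0:y1,x0:x1,::-1],None,fx=k,fy=k,interpolation=cv2.INTER_CUBIC)
    f=lambda P:((proj(c,P)-[x0,y0]+.5)*k-.5)
    if draw:
        for poly in [[(-68,60,22),(-68,60,-22),(-52,47,-22),(-52,47,22),(-68,60,22)],[(-50,60,70),(-50,60,-70),(50,60,-70),(50,60,70)],[(-68,60,84),(-68,60,-84),(66,60,-84),(66,60,84),(-68,60,84)]]:
            cv2.polylines(im,[f(np.array([cw(a,z,y) for a,z,y in poly])).round().astype(int)],False,(0,0,255),1)
    s=r.sense()
    if tipd:
        q=f(np.array([s['tcp_pos']+s['ee_rot']@OFF,s['tcp_pos']+s['ee_rot']@(OFF-[.05,0,0])])).round().astype(int)
        cv2.circle(im,tuple(map(int,q[0])),4,(0,255,0),1);cv2.circle(im,tuple(map(int,q[1])),4,(255,0,0),1)
    cv2.imwrite('pics/'+name,im); print(im.shape)
    T=s['tcp_pos']+s['ee_rot']@OFF-CASE; a=np.radians(YAW)
    print('tip in case mm',1000*np.array([np.cos(a)*T[0]+np.sin(a)*T[1],-np.sin(a)*T[0]+np.cos(a)*T[1],T[2]]),'pitch',np.degrees(np.arcsin(s['ee_rot'][2,0])),'yaw',np.degrees(np.arctan2(s['ee_rot'][1,0],s['ee_rot'][0,0])))
E
python3 -c "
from ov import *
cmp(); ov('o1.png')"
```

```text
t 4.1 p [ 0.4199 -0.1016  0.1399] cmd [ 0.4186 -0.0959  0.1397] err mm [ 1.3294 -5.7257  0.2051] rot err [ 0.1189  0.4594 -0.5762] F [-0.3782 -0.9691 -0.3662] M [ 0.3978 -1.303   0.0315] g 0.25322331201743575
(600, 800, 3)
tip in case mm [-99.4369  -6.3788  85.6758] pitch -33.3576839555004 yaw 15.636692609401043
```

View pics/o1.png

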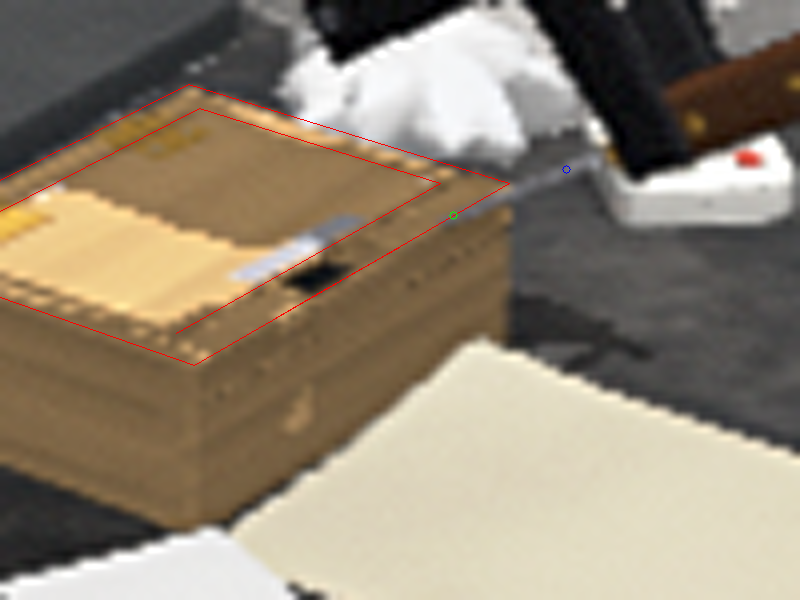

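```bash
python3 -c "
from m import *
from station import r
s=r.sense(); save(s['tcp_pos'],s['ee_rot'])
print(plan(*ins(5)));print(plan(*ins(28)))"
```

```text
(array([-0.0023, -0.0082,  0.0112]), array([4.538, 0.045, 0.597]), 'min rows', np.float64(1.09764891827089))
(array([-0.0023, -0.0082,  0.0112]), array([6.838, 0.071, 0.615]), 'min rows', np.float64(1.646453033155801))
```

>>> {"method": "step_arm", "body": {"moves": [[[-0.002, -0.008, 0.011, 1, 0, 0.3, 0], [-0.002, -0.008, 0.011, 2.5, 0, 0.6, 0], [-0.002, -0.008, 0.011, 4, 0, 0.6, 0], [-0.002, -0.008, 0.011, 4.5, 0.05, 0.6, 0], [-0.002, -0.008, 0.011, 4.5, 0.05, 0.6, 0]]]}}

```text
time_s: 4.57
tcp_pos: [0.4551, -0.0851, 0.1129]
ee_rot: [[0.795, -0.539, -0.28], [0.232, -0.157, 0.96], [-0.561, -0.828, 0.0]]
wrist_force: [-0.3, 0.6, -0.4]
gripper_width: 0.254
```

```bash
python3 -c "
from ov import *
did([-.002,-.008,.011,4.5,.05,.6])
cmp(); ov('o2.png',box=(295,205,365,255),k=11,draw=False);print(plan(*ins(28)))"
```

```text
t 4.5667 p [ 0.4551 -0.0851  0.1129] cmd [ 0.4542 -0.0857  0.1146] err mm [ 0.8427  0.6561 -1.6909] rot err [-0.0228 -0.0617  0.1342] F [-0.3431  0.5868 -0.364 ] M [ 0.4082 -1.3855 -0.0355] g 0.25379929573125937
(550, 770, 3)
tip in case mm [-62.4444   0.4129  58.3803] pitch -34.12205025382496 yaw 16.24208209231562
(array([-0.0003, -0.0002,  0.0002]), array([ 2.338, -0.005, -0.003]), 'min rows', np.float64(0.5606349414215551))
```

View pics/o2.png

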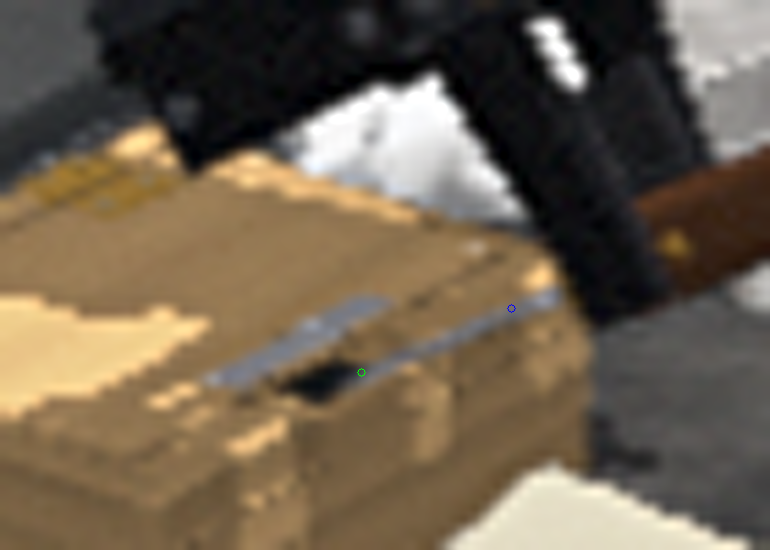

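>>> {"method": "step_arm", "body": {"moves": [[[0, 0, 0, 0, 0, 0, 0], [0, 0, 0, 0.6, 0, 0, 0], [0, 0, 0, 1.2, 0, 0, 0], [0, 0, 0, 1.2, 0, 0, 0], [0, 0, 0, 1.2, 0, 0, 0]]]}}

```text
time_s: 5.03
tcp_pos: [0.464, -0.0827, 0.1074]
ee_rot: [[0.796, -0.538, -0.279], [0.231, -0.156, 0.96], [-0.56, -0.829, 0.0]]
wrist_force: [0.2, -0.2, -0.4]
gripper_width: 0.251
```

```bash
python3 -c "
from ov import *
did([0,0,0,1.2,0,0])
cmp(); ov('o3.png',box=(295,205,365,255),k=11,draw=False);print(plan(*ins(28)))"
```

```text
t 5.0333 p [ 0.464  -0.0827  0.1074] cmd [ 0.4638 -0.0829  0.1079] err mm [ 0.1854  0.2053 -0.5615] rot err [-0.0029 -0.018   0.0646] F [ 0.2197 -0.1879 -0.4373] M [ 0.3284 -1.2855 -0.033 ] g 0.2511634722426693
(550, 770, 3)
tip in case mm [-52.6772   0.2089  52.3925] pitch -34.05090272452816 yaw 16.21000705017208
(array([-0.0003, -0.0002,  0.0002]), array([ 1.138, -0.005, -0.003]), 'min rows', np.float64(0.2728668348690311))
```

View pics/o3.png

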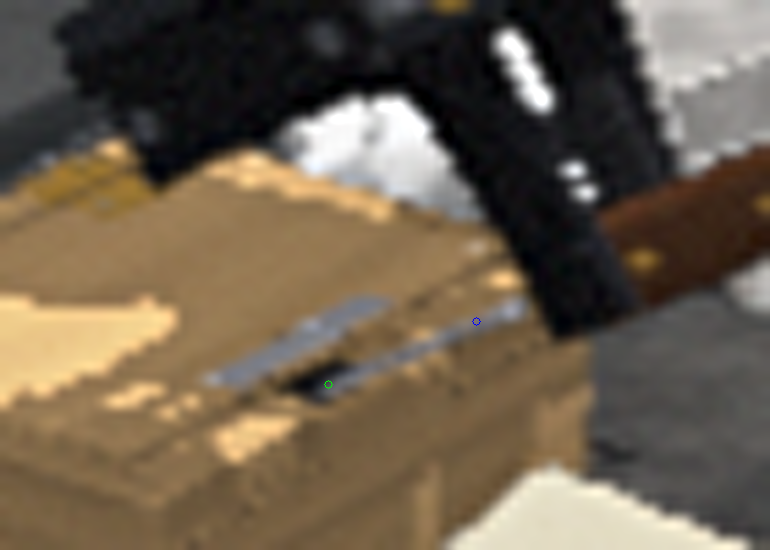

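>>> {"method": "step_arm", "body": {"moves": [[[0, 0, 0, 0.3, 0, 0, 0], [0, 0, 0, 0.6, 0, 0, 0], [0, 0, 0, 0.9, 0, 0, 0], [0, 0, 0, 1.1, 0, 0, 0], [0, 0, 0, 1.1, 0, 0, 0]]]}}

```text
time_s: 5.5
tcp_pos: [0.4729, -0.0801, 0.101]
ee_rot: [[0.796, -0.538, -0.279], [0.231, -0.156, 0.96], [-0.56, -0.829, 0.0]]
wrist_force: [-0.1, 0.5, -0.8]
gripper_width: 0.25
```

```bash
python3 -c "
from ov import *
did([0,0,0,1.1,0,0])
cmp(); ov('o4.png',box=(295,205,365,255),k=11,draw=False)
for ph,h in [(-22,2.2),(-10,1.8),(0,1.8),(5,2.5)]:
  # keep contact station: distance from fulcrum to tip 27
  print(ph,plan(*ins(27,ph,h)))"
```

```text
t 5.5 p [ 0.4729 -0.0801  0.101 ] cmd [ 0.4725 -0.0804  0.1018] err mm [ 0.4062  0.2856 -0.8037] rot err [-0.0114 -0.0252  0.0612] F [-0.0925  0.4565 -0.8479] M [ 0.3684 -1.2494 -0.002 ] g 0.24999201534546864
(550, 770, 3)
tip in case mm [-43.3832   0.2164  46.0297] pitch -34.05448390907626 yaw 16.215375571868897
-22 (array([-0.0003, -0.0002, -0.2092]), array([ 0.009,  1.488, -0.004]), 'min rows', np.float64(1.6743919520733181))
-10 (array([-0.0002, -0.0003, -0.4187]), array([ 0.396,  2.921, -0.004]), 'min rows', np.float64(3.350368408282301))
0 (array([-0.0002, -0.0003, -0.5932]), array([ 0.927,  4.002, -0.004]), 'min rows', np.float64(4.747016096245431))
5 (array([-0.0002, -0.0003, -0.6805]), array([ 1.217,  4.449, -0.004]), 'min rows', np.float64(5.445340007412138))
```

View pics/o4.png

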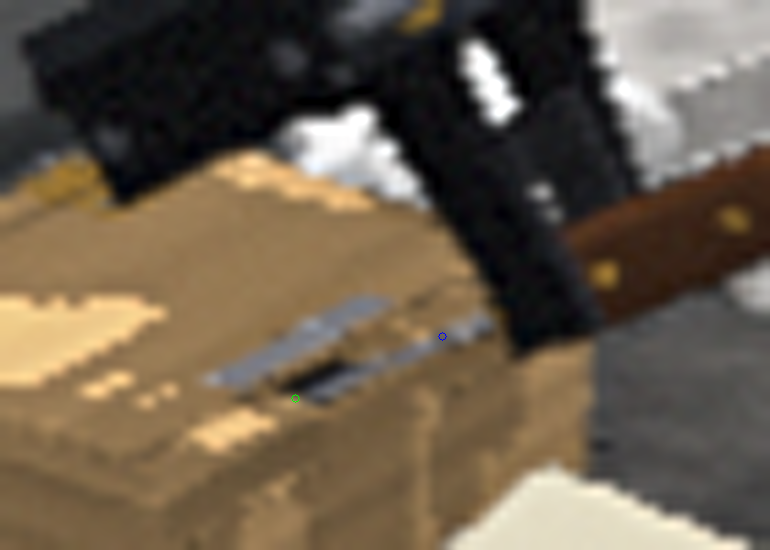

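>>> {"method": "step_arm", "body": {"moves": [[[0, 0, -0.07, 0, 0.5, 0, 0], [0, 0, -0.14, 0, 1, 0, 0], [0, 0, -0.21, 0, 1.5, 0, 0], [0, 0, -0.31, 0.18, 2.2, 0, 0], [0, 0, -0.42, 0.4, 2.9, 0, 0]]]}}

```text
time_s: 5.97
tcp_pos: [0.4608, -0.0836, 0.0749]
ee_rot: [[0.947, -0.161, -0.279], [0.275, -0.047, 0.96], [-0.168, -0.986, -0.0]]
wrist_force: [0.0, -0.3, -3.2]
gripper_width: 0.251
```

```bash
python3 -c "
from ov import *
did([0,0,-.42,.4,2.9,0])
cmp(); ov('o5.png',box=(285,200,365,260),k=10,draw=False)
for ph,h in [(-5,1.8),(0,1.8),(5,2.5)]:
  print(ph,plan(*ins(27,ph,h)))"
```

```text
t 5.9667 p [ 0.4608 -0.0836  0.0749] cmd [ 0.4602 -0.084   0.0755] err mm [ 0.6696  0.3498 -0.6084] rot err [-0.0146 -0.0299 -0.2588] F [ 0.0488 -0.3311 -3.168 ] M [ 0.1486 -0.5798  0.0427] g 0.25138543905026456
(600, 800, 3)
tip in case mm [-45.833    0.8206  56.5389] pitch -9.70105001565652 yaw 16.051433472775937
-5 (array([-0.0002, -0.0003, -0.0859]), array([-0.017,  0.62 , -0.004]), 'min rows', np.float64(0.6877714280982464))
0 (array([-0.0002, -0.0003, -0.1732]), array([ 0.031,  1.221, -0.004]), 'min rows', np.float64(1.386092532249557))
5 (array([-0.0001, -0.0003, -0.2605]), array([ 0.114,  1.748, -0.004]), 'min rows', np.float64(2.0844155892834615))
```

View pics/o5.png

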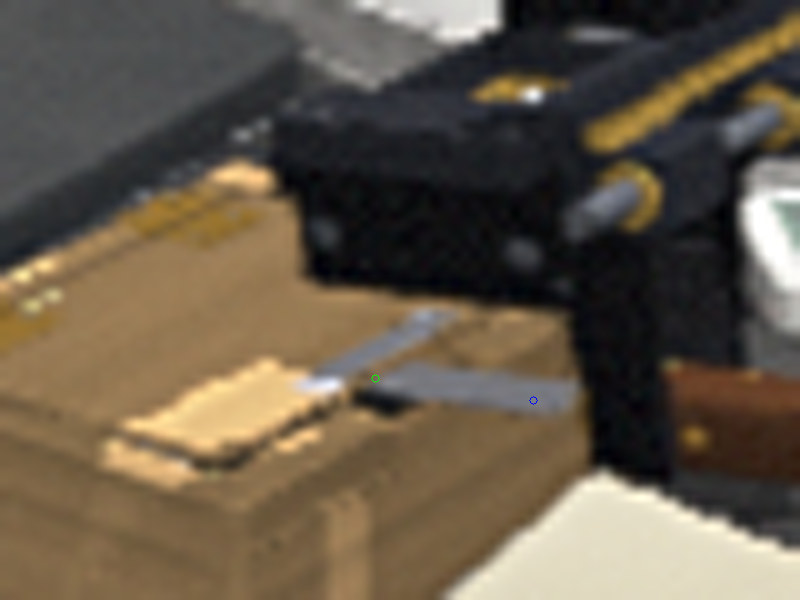

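```bash
cat >> m.py <<'E'
def lid(th,phi,s=92,off=6):
    u=np.array([-np.cos(th),np.sin(th)]);n=np.array([-np.sin(th),-np.cos(th)]); q=np.array([52,60])+s*u+off*n
    print('tip',q); return tip(q[0],q[1],phi)
E
python3 -c "
from m import *
print(plan(*tip(-43,58.5,-7)));print(plan(*tip(-41,60.5,-4)));print(plan(*lid(.12,0)));print(plan(*lid(.2,3)))"
```

```text
(array([-0.0002, -0.0003, -0.051 ]), array([-0.221,  0.414, -0.004]), 'min rows', np.float64(0.40844577696598044))
(array([-0.0002, -0.0003, -0.1034]), array([-0.028,  0.684, -0.004]), 'min rows', np.float64(0.8274352553630391))
tip [-40.05666774  65.05667126]
(array([-0.0002, -0.0003, -0.1732]), array([ 0.068,  0.884, -0.004]), 'min rows', np.float64(1.386092532249557))
tip [-39.35814115  72.39717897]
(array([-2.000e-04, -3.000e-04, -2.256e-01]), array([ 0.102,  0.643, -0.004]), 'min rows', np.float64(1.805086277180465))
```

```bash
python3 -c "
from ov import *
cmp()
p,R=load();T=p+R@OFF-CASE;a=np.radians(YAW);print(np.cos(a)*T[0]+np.sin(a)*T[1],T[2])
s=r.sense();T=s['tcp_pos']+s['ee_rot']@OFF-CASE;print(np.cos(a)*T[0]+np.sin(a)*T[1],T[2])
"
```

```text
t 6.0167 p [ 0.4551 -0.0844  0.0743] cmd [ 0.4602 -0.084   0.0755] err mm [-5.0729 -0.4107 -1.19  ] rot err [ 0.1558  0.1289 -0.2235] F [-5.9048 -0.5093  0.98  ] M [ 0.227  -0.0334 -0.0468] g 0.24929284305963154
-0.04091652227351998 0.05736117572661702
-0.04583299510372052 0.05653892086154299
```

>>> {"method": "step_arm", "body": {"moves": [[[0, 0, 0, 0, 0, 0, 0], [0, 0, 0, 0, 0, 0, 0], [0, 0, 0, 0, 0, 0, 0], [0, 0, 0, 0, 0, 0, 0], [0, 0, 0, 0, 0, 0, 0]]]}}

```text
time_s: 6.43
tcp_pos: [0.4614, -0.0836, 0.075]
ee_rot: [[0.946, -0.166, -0.279], [0.275, -0.048, 0.96], [-0.173, -0.985, -0.0]]
wrist_force: [-0.3, 0.1, -0.1]
gripper_width: 0.252
```

```bash
python3 -c "
from ov import *
cmp(); ov('o6.png',box=(285,200,365,260),k=10,draw=False)"
```

```text
t 6.4333 p [ 0.4614 -0.0836  0.075 ] cmd [ 0.4602 -0.084   0.0755] err mm [ 1.2084  0.425  -0.5327] rot err [-0.0182 -0.044   0.0321] F [-0.2893  0.1013 -0.1264] M [ 0.1426 -0.3624  0.0195] g 0.25198909079443216
(600, 800, 3)
tip in case mm [-39.8169   0.2087  56.7166] pitch -9.961865348379794 yaw 16.224617471042414
```

View pics/o6.png

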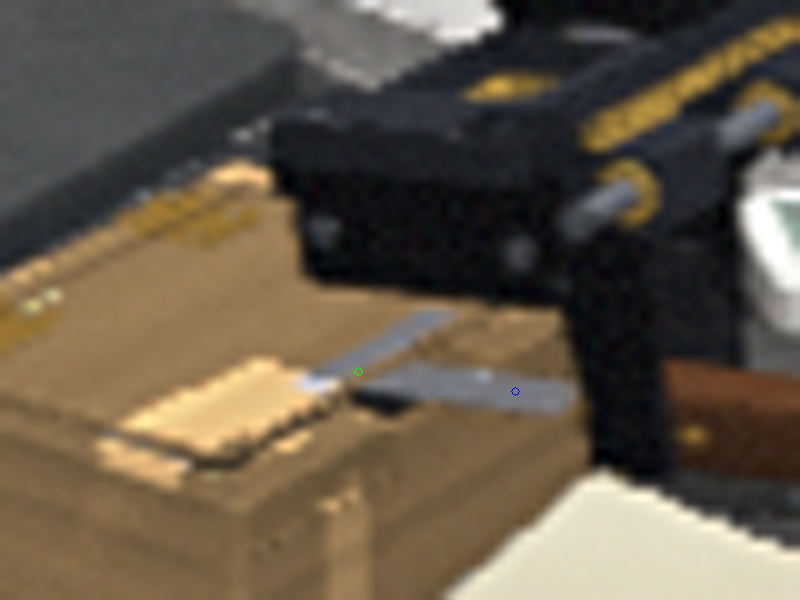

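>>> {"method": "step_arm", "body": {"moves": [[[0, 0, -0.05, -0.05, 0.4, 0, 0], [0, 0, -0.1, -0.03, 0.68, 0, 0], [0, 0, -0.14, 0.02, 0.8, 0, 0], [0, 0, -0.17, 0.07, 0.88, 0, 0], [0, 0, -0.2, 0.08, 0.8, 0, 0]]]}}

```text
time_s: 6.9
tcp_pos: [0.459, -0.0839, 0.0662]
ee_rot: [[0.96, 0.024, -0.279], [0.279, 0.008, 0.96], [0.025, -1.0, 0.001]]
wrist_force: [-0.2, 0.3, -4.6]
gripper_width: 0.252
```

```bash
python3 -c "
from ov import *
did([0,0,-.2,.08,.8,0])
cmp(); ov('o7.png',box=(285,200,365,260),k=10,draw=False)
for th,ph in [(.3,4),(.4,6),(.5,8),(.7,10)]: print(plan(*lid(th,ph)))"
```

```text
t 6.9 p [ 0.459  -0.0839  0.0662] cmd [ 0.4596 -0.0841  0.0675] err mm [-0.5445  0.2245 -1.2353] rot err [ 0.0334 -0.015   0.118 ] F [-0.2186  0.3311 -4.6209] M [-0.1132  0.2206 -0.0033] g 0.2520700676615356
(600, 800, 3)
tip in case mm [-41.0447   0.4318  67.3004] pitch 1.4641194522675038 yaw 16.1611960808934
tip [-37.6641  81.4558]
(array([-0.0001, -0.0003, -0.043 ]), array([ 0.249, -0.883, -0.004]), 'min rows', np.float64(0.3443196722445763))
tip [-35.0741  90.3001]
(array([-0.0001, -0.0003, -0.0779]), array([ 0.546, -1.425, -0.004]), 'min rows', np.float64(0.6236441039399612))
tip [-31.6141  98.8417]
(array([-0.0001, -0.0003, -0.1128]), array([ 0.941, -1.936, -0.004]), 'min rows', np.float64(0.9029717378224136))
tip [-22.2308 114.679 ]
(array([-0.0001, -0.0003, -0.1477]), array([ 1.96 , -3.161, -0.003]), 'min rows', np.float64(1.182300304268925))
```

View pics/o7.png

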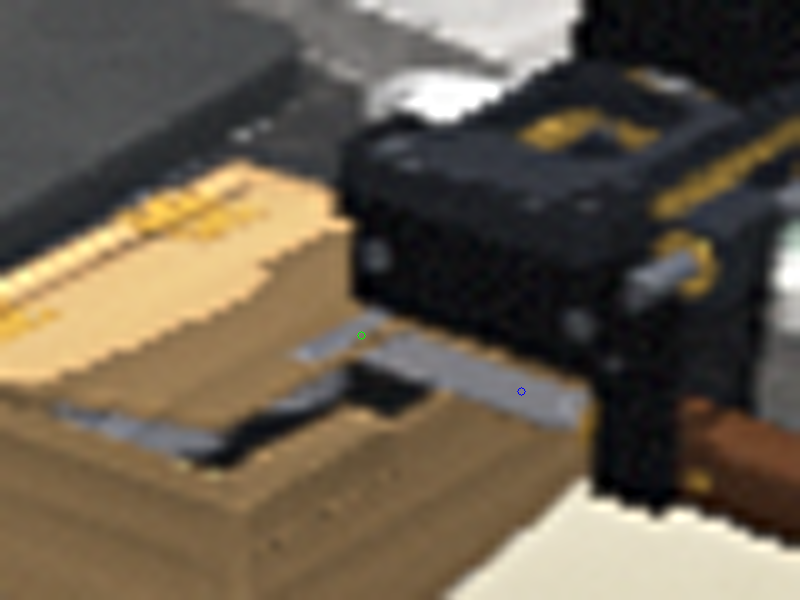

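>>> {"method": "step_arm", "body": {"moves": [[[0, 0, -0.02, 0.12, -0.45, 0, 0], [0, 0, -0.043, 0.25, -0.9, 0, 0], [0, 0, -0.06, 0.4, -1.2, 0, 0], [0, 0, -0.08, 0.55, -1.45, 0, 0], [0, 0, -0.11, 0.94, -1.95, 0, 0]]]}}

```text
time_s: 7.37
tcp_pos: [0.4674, -0.0815, 0.0866]
ee_rot: [[0.952, 0.13, -0.279], [0.276, 0.038, 0.96], [0.135, -0.991, 0.001]]
wrist_force: [-2.9, -0.8, -2.9]
gripper_width: 0.25
```

```bash
python3 -c "
from ov import *
did([0,0,-.11,.94,-1.95,0])
cmp(); ov('o8.png',box=(265,160,385,250),k=6.6666667,draw=False)
for th,ph in [(.6,8),(.7,9),(.8,10),(.9,10),(1.,10)]: print(plan(*lid(th,ph)))"
```

```text
t 7.3667 p [ 0.4674 -0.0815  0.0866] cmd [ 0.4681 -0.0817  0.0872] err mm [-0.6678  0.1293 -0.6126] rot err [ 0.0339 -0.006   0.0673] F [-2.9434 -0.7843 -2.9262] M [-0.381   1.2941  0.0454] g 0.24999798032066234
(600, 800, 3)
tip in case mm [-31.3385   0.1842  99.6484] pitch 8.021725014767139 yaw 16.20031175313284
tip [-27.3187 106.9951]
(array([-0.0001, -0.0003, -0.0028]), array([ 0.537, -0.735, -0.003]), 'min rows', np.float64(0.21816101371950472))
tip [-22.2308 114.679 ]
(array([-0.0001, -0.0003, -0.0203]), array([ 1.145, -1.259, -0.003]), 'min rows', np.float64(0.40801100582998634))
tip [-16.4012 121.8165]
(array([-0.0001, -0.0003, -0.0377]), array([ 1.821, -1.719, -0.003]), 'min rows', np.float64(0.6005932349128356))
tip [ -9.8881 128.3364]
(array([-0.0001, -0.0003, -0.0377]), array([ 2.556, -2.276, -0.003]), 'min rows', np.float64(0.8206629990373373))
tip [ -2.7566 134.1735]
(array([-0.0001, -0.0003, -0.0377]), array([ 3.342, -2.757, -0.002]), 'min rows', np.float64(1.038893541845325))
```

View pics/o8.png

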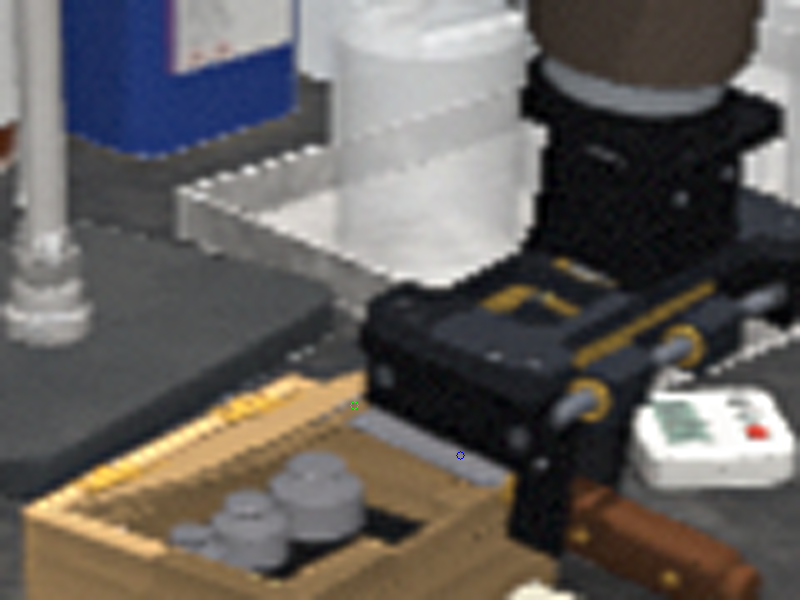

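>>> {"method": "step_arm", "body": {"moves": [[[0, 0, 0, 0.27, -0.37, 0, 0], [0, 0, 0, 0.54, -0.74, 0, 0], [0, 0, -0.02, 1.15, -1.26, 0, 0], [0, 0, -0.04, 1.8, -1.72, 0, 0], [0, 0, -0.04, 2.55, -2.28, 0, 0]]]}}

```text
time_s: 7.83
tcp_pos: [0.4895, -0.0752, 0.1133]
ee_rot: [[0.945, 0.169, -0.279], [0.274, 0.05, 0.96], [0.176, -0.984, 0.001]]
wrist_force: [-2.8, -0.8, -2.2]
gripper_width: 0.249
```

```bash
python3 -c "
from ov import *
did([0,0,-.04,2.55,-2.28,0])
cmp(); ov('o9.png',box=(265,130,385,220),k=6.6666667,draw=False)
for th,ph in [(1.,10),(1.1,10),(1.2,10),(1.3,10),(1.4,10)]: print(plan(*lid(th,ph)))"
```

```text
t 7.8333 p [ 0.4895 -0.0752  0.1133] cmd [ 0.4894 -0.0755  0.1133] err mm [0.1133 0.2569 0.0569] rot err [ 0.0202  0.0118 -0.006 ] F [-2.8384 -0.8454 -2.1511] M [-0.4554  1.1612 -0.0611] g 0.24906857573400012
(600, 800, 3)
tip in case mm [ -6.8232  -0.1244 131.0128] pitch 10.379612067817122 yaw 16.282691025175794
tip [ -2.7566 134.1735]
(array([-0.0001, -0.0003,  0.0023]), array([ 0.81 , -0.445, -0.002]), 'min rows', np.float64(0.22164571811213854))
tip [  4.9219 139.2695]
(array([-0.0001, -0.0003,  0.0023]), array([ 1.656, -0.812, -0.002]), 'min rows', np.float64(0.4421647129803889))
tip [ 13.0709 143.5734]
(array([-0.0001, -0.0003,  0.0023]), array([ 2.533, -1.092, -0.002]), 'min rows', np.float64(0.6615805802483461))
tip [ 21.6088 147.0424]
(array([-0.0001, -0.0003,  0.0023]), array([ 3.435, -1.283, -0.001]), 'min rows', np.float64(0.8793433583121355))
tip [ 30.4503 149.6416]
(array([-0.0001, -0.0003,  0.0023]), array([ 4.351, -1.384, -0.001]), 'min rows', np.float64(1.094908445000491))
```

View pics/o9.png

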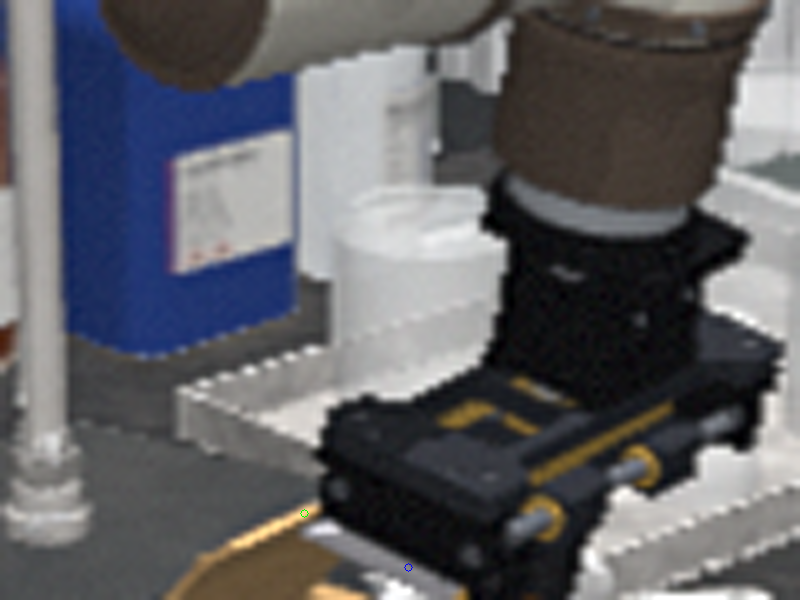

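```bash
python3 -c "
from m import *
for th,ph in [(1.,10),(1.1,10),(1.2,10),(1.3,10),(1.4,10)]: print(plan(*lid(th,ph,s=87,off=5.5)))"
```

```text
tip [  0.36560897 130.236313  ]
(array([-0.0001, -0.0003,  0.0023]), array([ 1.048, -0.003, -0.002]), 'min rows', np.float64(0.251365178160828))
tip [  7.63549696 135.04026166]
(array([-0.0001, -0.0003,  0.0023]), array([ 1.848, -0.348, -0.002]), 'min rows', np.float64(0.4510141111657173))
tip [ 15.34866039 139.09443283]
(array([-0.0001, -0.0003,  0.0023]), array([ 2.679e+00, -6.110e-01, -2.000e-03]), 'min rows', np.float64(0.6589269590525852))
tip [ 23.42803189 142.35831857]
(array([-0.0001, -0.0003,  0.0023]), array([ 3.532e+00, -7.900e-01, -1.000e-03]), 'min rows', np.float64(0.8678661716190766))
tip [ 31.79288505 144.79930722]
(array([-0.0001, -0.0003,  0.0023]), array([ 4.398e+00, -8.830e-01, -1.000e-03]), 'min rows', np.float64(1.0757542376651676))
```

>>> {"method": "step_arm", "body": {"moves": [[[0, 0, 0, 0.6, -0.05, 0, 0], [0, 0, 0, 1.1, -0.08, 0, 0], [0, 0, 0, 1.85, -0.35, 0, 0], [0, 0, 0, 2.7, -0.6, 0, 0], [0, 0, 0, 3.5, -0.8, 0, 0]]]}}

```text
time_s: 8.3
tcp_pos: [0.5225, -0.0658, 0.1273]
ee_rot: [[0.945, 0.169, -0.279], [0.275, 0.049, 0.96], [0.176, -0.984, -0.0]]
wrist_force: [-2.1, -1.0, -3.2]
gripper_width: 0.252
```

```bash
python3 -c "
from ov import *
did([0,0,0,3.5,-.8,0])
cmp(); ov('o10.png',box=(245,130,365,220),k=6.6666667,draw=False)
for th,ph in [(1.4,10),(1.5,10),(1.6,10),(1.7,10),(1.8,10)]: print(plan(*lid(th,ph,s=87,off=5.5)))"
```

```text
t 8.3 p [ 0.5225 -0.0658  0.1273] cmd [ 0.5211 -0.0663  0.1273] err mm [ 1.3313  0.5157 -0.0235] rot err [-0.0041 -0.0418  0.0134] F [-2.1383 -1.0105 -3.1712] M [-0.3722  1.0341  0.0042] g 0.2523166777447904
(600, 800, 3)
tip in case mm [ 26.6297   0.0522 143.7443] pitch 10.292741577478713 yaw 16.28584958297055
tip [ 31.7929 144.7993]
(array([-0.0001, -0.0003,  0.0023]), array([ 0.898, -0.083, -0.001]), 'min rows', np.float64(0.21628635320845974))
tip [ 40.3596 146.393 ]
(array([-0.0001, -0.0003,  0.0023]), array([ 1.769, -0.09 , -0.001]), 'min rows', np.float64(0.42486048088530043))
tip [ 49.0427 147.1235]
(array([-0.0001, -0.0003,  0.0023]), array([ 2.637, -0.009, -0.   ]), 'min rows', np.float64(0.6323820264643971))
tip [ 57.7553 146.9835]
(array([-0.0001, -0.0003,  0.0023]), array([ 3.492,  0.158, -0.   ]), 'min rows', np.float64(0.838325357992238))
tip [ 66.4104 145.9744]
(array([-0.0001, -0.0003,  0.0023]), array([4.327, 0.41 , 0.   ]), 'min rows', np.float64(1.0421742958761404))
```

View pics/o10.png

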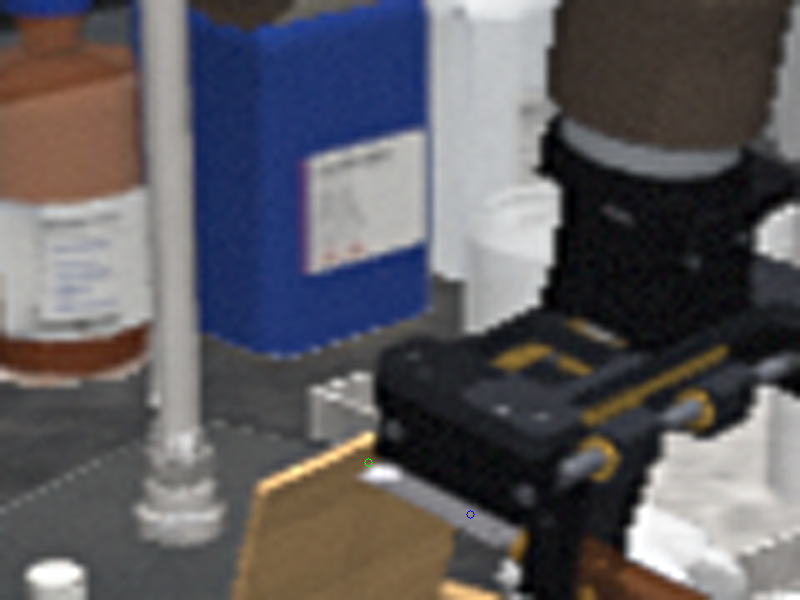

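>>> {"method": "step_arm", "body": {"moves": [[[0, 0, 0, 0.8, -0.08, 0, 0], [0, 0, 0, 1.6, -0.09, 0, 0], [0, 0, 0, 2.4, -0.02, 0, 0], [0, 0, 0, 3.2, 0.1, 0, 0], [0, 0, 0, 3.8, 0.24, 0, 0]]]}}

```text
time_s: 8.77
tcp_pos: [0.5591, -0.0552, 0.1314]
ee_rot: [[0.945, 0.169, -0.279], [0.275, 0.049, 0.96], [0.176, -0.984, -0.0]]
wrist_force: [-1.2, -0.6, -0.4]
gripper_width: 0.245
```

```bash
python3 -c "
from ov import *
did([0,0,0,3.8,.24,0])
cmp(); ov('o11.png',box=(245,130,365,220),k=6.6666667,draw=False)"
```

```text
t 8.7667 p [ 0.5591 -0.0552  0.1314] cmd [ 0.5575 -0.0558  0.1316] err mm [ 1.6032  0.589  -0.2289] rot err [-0.0082 -0.0386 -0.0263] F [-1.1848 -0.6353 -0.3611] M [-0.3594  0.7396 -0.0718] g 0.24508505371240744
(600, 800, 3)
tip in case mm [ 63.6552   0.1347 146.7723] pitch 10.211379956016254 yaw 16.251359083564466
```

View pics/o11.png

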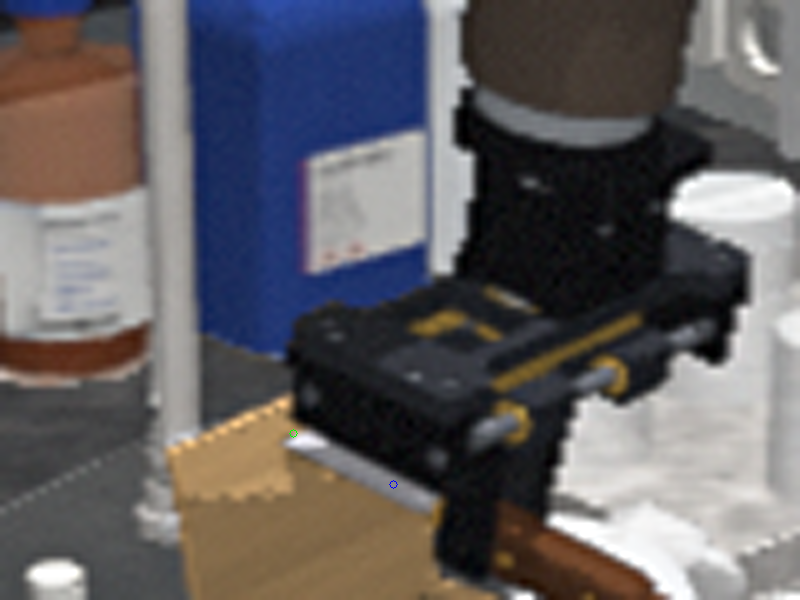

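>>> {"method": "step_arm", "body": {"moves": [[[0, 0, 0, 0, 0, 0, 0], [0, 0, 0, -1.5, -0.3, 0, 0], [0, 0, 0, -4.5, -0.9, 0, 0], [0, 0, 0, -8, -1.6, 0, 0], [0, 0, 0, -11.5, -2.4, 0, 0]]]}}

```text
time_s: 9.23
tcp_pos: [0.444, -0.0884, 0.1344]
ee_rot: [[0.945, 0.169, -0.28], [0.275, 0.049, 0.96], [0.176, -0.984, 0.0]]
wrist_force: [-0.5, -0.5, 0.1]
gripper_width: 0.248
```

```bash
python3 -c "
from ov import *
did([0,0,0,-11.5,-2.4,0])
cmp(); ov('o12.png',box=(235,150,395,270),k=5,draw=True)
c=cap('top','t12.png')"
```

```text
t 9.2333 p [ 0.444  -0.0884  0.1344] cmd [ 0.4447 -0.0885  0.135 ] err mm [-0.6348  0.0976 -0.6458] rot err [ 0.0077 -0.0503  0.0089] F [-0.4679 -0.5256  0.1274] M [-0.1408  0.3995  0.0301] g 0.24838823911125293
(600, 800, 3)
tip in case mm [-65.4686   1.0677 147.8594] pitch 9.705913697656376 yaw 15.999823015053261
```

View pics/o12.png

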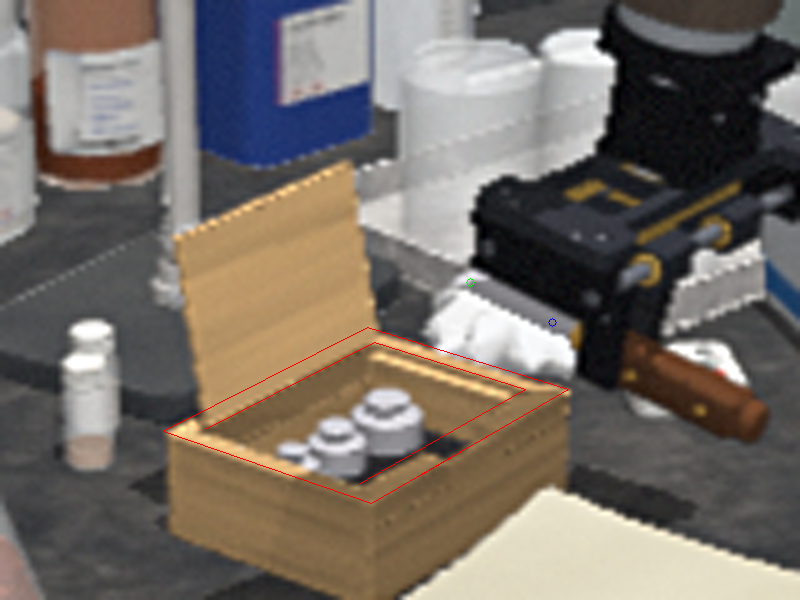

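View pics/t12.png

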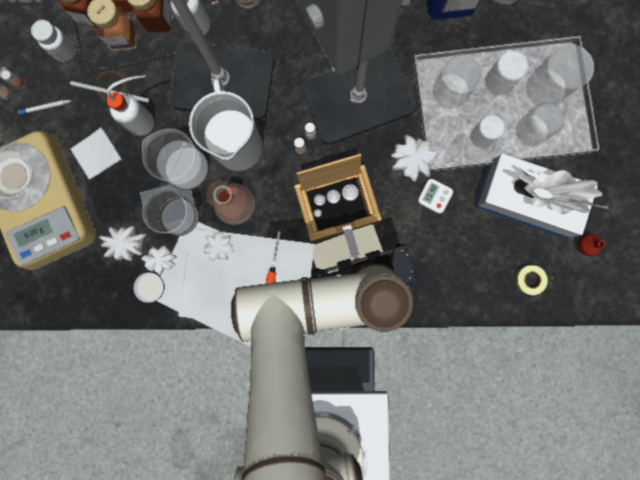

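```bash
python3 -c "
from m import *
from h import *
cs,ct=cal('scene'),cal('top')
for th in [1.5,1.57,1.65,1.7,1.75,1.8]:
  x=52-102*np.cos(th)-5*np.sin(th); z=60+102*np.sin(th)-5*np.cos(th)
  P=[cw(x,z,70),cw(x,z,-70)]
  print(th,((proj(cs,P)-[235,150]+.5)*5-.5).round(0).tolist(),proj(ct,P).round(1).tolist())
im=cv2.imread('pics/t12.png')[:,:,::-1]; crop(im,285,140,395,250,6,'t12c.png')
print(plan([.4577,-.3033,.12],Rt(-12.4)))"
```

```text
1.5 [[215.0, 249.0], [389.0, 170.0]] [[300.4, 186.4], [364.5, 167.2]]
1.57 [[204.0, 244.0], [379.0, 166.0]] [[299.4, 183.1], [363.5, 163.9]]
1.65 [[192.0, 240.0], [366.0, 163.0]] [[298.3, 179.4], [362.4, 160.2]]
1.7 [[184.0, 238.0], [359.0, 161.0]] [[297.6, 177.2], [361.6, 158.0]]
1.75 [[176.0, 237.0], [351.0, 160.0]] [[296.9, 174.9], [360.9, 155.7]]
1.8 [[169.0, 236.0], [344.0, 160.0]] [[296.2, 172.7], [360.2, 153.6]]
(array([-0.0442,  0.4975,  0.1731]), array([ -4.926,   0.644, -20.994]), 'min rows', np.float64(5.1735710268916835))
```

View pics/t12c.png

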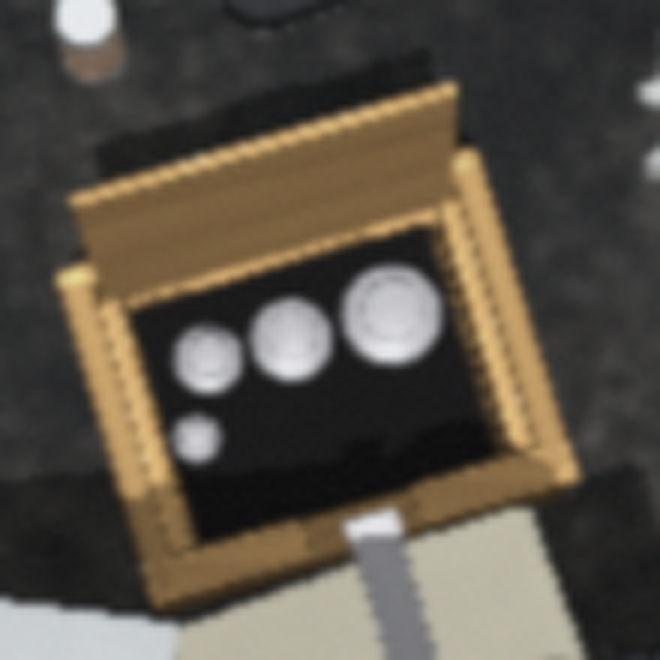

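>>> {"method": "step_arm", "body": {"moves": [[[0, 0.05, 0.02, -2, 0, -2, 0], [-0.01, 0.13, 0.05, -3, 0.2, -5, 0], [-0.02, 0.22, 0.08, -4, 0.3, -9, 0], [-0.03, 0.31, 0.11, -4.5, 0.4, -13, 0], [-0.035, 0.4, 0.14, -5, 0.5, -17, 0]]]}}

```text
time_s: 9.75
tcp_pos: [0.4466, -0.2668, 0.1215]
ee_rot: [[0.992, 0.034, 0.121], [-0.122, 0.002, 0.993], [0.034, -0.999, 0.007]]
wrist_force: [1.7, 0.2, -0.0]
gripper_width: 0.249
```

```bash
python3 -c "
from m import *
did([-.035,.4,.14,-5,.5,-17])
cmp();print(plan([.4577,-.3033,.08],Rt(-12.4)))"
```

```text
t 9.75 p [ 0.4466 -0.2668  0.1215] cmd [ 0.4456 -0.2652  0.1213] err mm [ 1.0016 -1.5794  0.1848] rot err [-0.0542  0.169  -0.0274] F [ 1.7456  0.2204 -0.0453] M [ 0.0604 -0.1846  0.0568] g 0.24915044211639648
(array([-0.009 ,  0.0976,  0.033 ]), array([ 1.512,  4.155, -3.669]), 'min rows', np.float64(1.377775891837071))
```

>>> {"method": "step_arm", "body": {"moves": [[[-0.003, 0.03, 0.01, 0.5, 0.5, -1.2, 0], [-0.006, 0.06, 0.02, 1, 1.5, -2.4, 0], [-0.009, 0.1, 0.033, 1.5, 3, -3.7, 0], [-0.009, 0.1, 0.033, 1.5, 4.1, -3.7, 0], [-0.009, 0.1, 0.033, 1.5, 4.1, -3.7, 0]]]}}

```text
time_s: 10.17
tcp_pos: [0.4569, -0.3033, 0.0775]
ee_rot: [[0.976, -0.004, 0.218], [-0.218, 0.002, 0.976], [-0.005, -1.0, 0.001]]
wrist_force: [-0.9, 0.2, -1.5]
gripper_width: 0.252
```

>>> {"method": "step_arm", "body": {"moves": [[[0, 0, 0, 0, 0, 0, 0], [0, 0, 0, 0, 0, 0, 0], [0, 0, 0, 0, 0, 0, 0], [0, 0, 0, 0, 0, 0, 0], [0, 0, 0, 0, 0, 0, 0]]]}}

```text
time_s: 10.58
tcp_pos: [0.4582, -0.3032, 0.081]
ee_rot: [[0.976, 0.001, 0.216], [-0.216, -0.001, 0.976], [0.001, -1.0, -0.0]]
wrist_force: [-0.7, -0.1, -1.3]
gripper_width: 0.249
```

```bash
python3 -c "
from ov import *
did([-.009,.1,.033,1.5,4.1,-3.7])
cmp();print(plan([.4577,-.3033,.0155],Rt(-12.4)));cap('top','t13.png');cap('scene','s13.png')"
```

```text
t 10.5833 p [ 0.4582 -0.3032  0.081 ] cmd [ 0.4575 -0.3036  0.0805] err mm [0.6298 0.3853 0.4766] rot err [-0.0264 -0.0599 -0.0563] F [-0.69   -0.0966 -1.3296] M [-0.0709 -0.0361 -0.0187] g 0.24874560000109802
(array([-0.    , -0.0024, -0.    ]), array([0.011, 6.504, 0.033]), 'min rows', np.float64(1.5597232321513985))
```

View pics/t13.png

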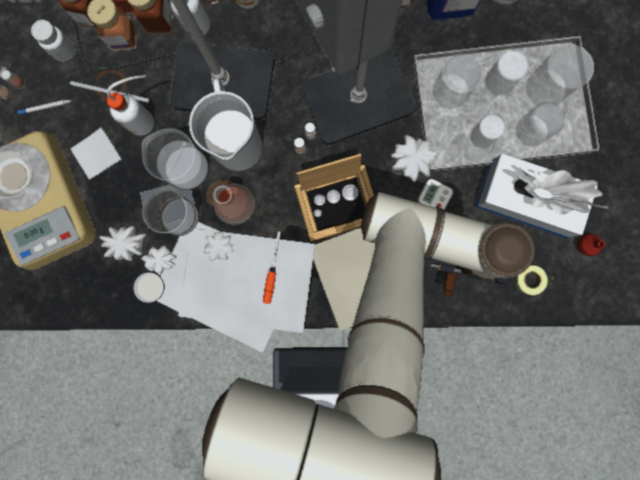

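View pics/s13.png

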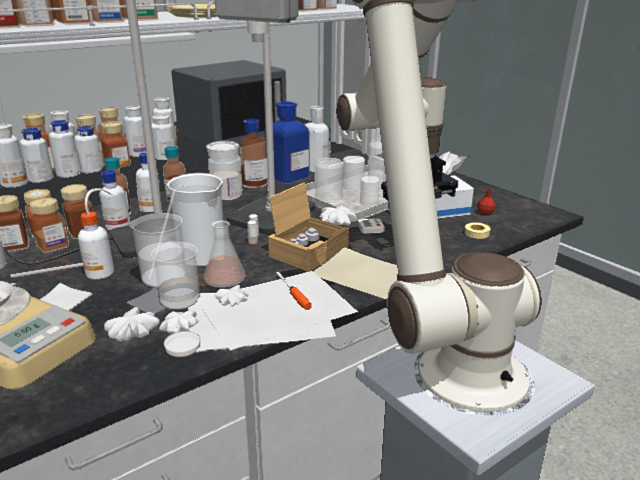

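>>> {"method": "step_arm", "body": {"moves": [[[0, 0, 0, 0, 2.5, 0, 0], [0, 0, 0, 0, 4.8, 0, 0], [0, 0, 0, 0, 6, 0, 0], [0, 0, 0, 0, 6.4, 0, 0], [0, 0, 0, 0, 6.4, 0, 0]]]}}

```text
time_s: 11.1
tcp_pos: [0.4571, -0.3032, 0.0153]
ee_rot: [[0.976, -0.003, 0.217], [-0.217, 0.0, 0.976], [-0.003, -1.0, -0.0]]
wrist_force: [-0.3, -0.2, -1.5]
gripper_width: 0.252
```

>>> {"method": "step_arm", "body": {"moves": [[[0, 0, 0, 0, 0, 0, 0], [0, 0, 0, 0, 0, 0, 0], [0, 0, 0, 0, 0.1, 0, 0], [0, 0, 0, 0, 0.15, 0, 0], [0, 0, 0, 0, 0.2, 0, 0]]]}}

```text
time_s: 11.52
tcp_pos: [0.458, -0.3035, 0.0147]
ee_rot: [[0.976, 0.0, 0.217], [-0.217, -0.0, 0.976], [0.0, -1.0, -0.0]]
wrist_force: [-0.5, 0.1, -0.8]
gripper_width: 0.253
```

```bash
python3 -c "
from ov import *
did([0,0,0,0,6.4,0]);did([0,0,0,0,.2,0])
cmp()"
```

```text
t 11.5167 p [ 0.458  -0.3035  0.0147] cmd [ 0.4575 -0.3036  0.0145] err mm [0.4791 0.1037 0.1762] rot err [-0.0223 -0.0237 -0.0282] F [-0.5216  0.1057 -0.84  ] M [-0.094  -0.0647  0.0157] g 0.252931247650115
```

>>> {"method": "step_arm", "body": {"moves": [[[0, 0, 0, 0, 0.03, 0, 0], [0, 0, 0, 0, 0.06, 0, 0], [0, 0, 0, 0, 0.1, 0, 0], [0, 0, 0, 0, 0.1, 0, 0], [0, 0, 0, 0, 0.1, 0, 0]]]}}

```text
time_s: 11.93
tcp_pos: [0.4577, -0.3034, 0.0136]
ee_rot: [[0.976, -0.001, 0.217], [-0.217, -0.0, 0.976], [-0.001, -1.0, -0.0]]
wrist_force: [-1.2, 1.4, 4.1]
gripper_width: 0.251
```

```bash
python3 -c "
from ov import *
did([0,0,0,0,.1,0])
cmp()"
```

```text
t 11.9333 p [ 0.4577 -0.3034  0.0136] cmd [ 0.4575 -0.3036  0.0135] err mm [0.2253 0.1589 0.0461] rot err [-0.0249 -0.0347  0.0306] F [-1.1551  1.4164  4.1232] M [ 0.2601  0.3273 -0.0158] g 0.2509819761198944
```

Contact with the worktop. Open and lift.

>>> {"method": "step_arm", "body": {"moves": [[[0, 0, 0, 0, 0, 0, 30], [0, 0, 0, 0, 0, 0, 45], [0, 0, 0, 0, 0, 0, 60], [0, 0, 0, 0, 0, 0, 70], [0, 0, 0, 0, 0, 0, 80]]]}}

```text
time_s: 12.35
tcp_pos: [0.4577, -0.3034, 0.013]
ee_rot: [[0.976, -0.001, 0.217], [-0.217, -0.0, 0.976], [-0.001, -1.0, -0.0]]
wrist_force: [0.4, 1.4, 0.3]
gripper_width: 0.52
```

>>> {"method": "step_arm", "body": {"moves": [[[0, 0, 0, 0, 0, 0, 80], [0, 0, 0, 0, 0, 0, 80], [0, 0, 0, 0, 0, 0, 80], [0, 0, 0, 0, 0, 0, 80], [0, 0, 0, 0, 0, 0, 80]]]}}

```text
time_s: 12.77
tcp_pos: [0.4577, -0.3034, 0.0132]
ee_rot: [[0.976, -0.001, 0.217], [-0.217, -0.0, 0.976], [-0.001, -1.0, -0.0]]
wrist_force: [1.5, -0.7, -0.0]
gripper_width: 0.79
```

>>> {"method": "step_arm", "body": {"moves": [[[0, 0, 0, 0, -1.5, 0, 80], [0, 0, 0, 0, -4, 0, 80], [0, 0, 0, 0, -7.5, 0, 80], [0, 0, 0, 0, -11, 0, 80], [0, 0, 0, 0, -15, 0, 80]]]}}

```text
time_s: 13.18
tcp_pos: [0.4568, -0.303, 0.1637]
ee_rot: [[0.976, -0.003, 0.217], [-0.217, 0.001, 0.976], [-0.004, -1.0, 0.0]]
wrist_force: [0.4, -0.6, -0.3]
gripper_width: 0.797
```

```bash
python3 -c "
from ov import *
did([0,0,0,0,-15,0])
cmp()"
```

```text
t 13.1833 p [ 0.4568 -0.303   0.1637] cmd [ 0.4575 -0.3036  0.1635] err mm [-0.7668  0.6456  0.1982] rot err [ 0.0144 -0.0127  0.2   ] F [ 0.3527 -0.5661 -0.2841] M [-0.0737 -0.1703  0.0427] g 0.7968932189493988
```

>>> {"method": "step_arm", "body": {"moves": [[[0, 0, 0, -2, -2, -3, 80], [0, 0, 0, -4, -4, -7, 80], [0, 0, 0, -7, -5, -10, 80], [0, 0, 0, -9, -6, -13, 80], [0, 0, 0, -11, -6, -16, 80]]]}}

```text
time_s: 13.6
tcp_pos: [0.315, -0.4372, 0.2261]
ee_rot: [[0.977, 0.003, 0.215], [-0.215, -0.004, 0.977], [0.003, -1.0, -0.003]]
wrist_force: [1.0, -1.5, 1.0]
gripper_width: 0.798
```

```bash
python3 -c "
from ov import *
did([0,0,0,-11,-6,-16])
cmp()
c=cap('top','t14.png');d=cap('scene','s14.png');crop(c['image'],405,170,495,305,4.4,'t14c.png')
a=cv2.imread('pics/top0.png').astype(int);"
```

```text
t 13.6 p [ 0.315  -0.4372  0.2261] cmd [ 0.3154 -0.4359  0.2235] err mm [-0.4532 -1.2497  2.5162] rot err [-0.166  -0.0973 -0.1959] F [ 1.0295 -1.5215  0.9913] M [-0.1492 -0.1532 -0.0338] g 0.7975363296991793
```

View pics/t14.png

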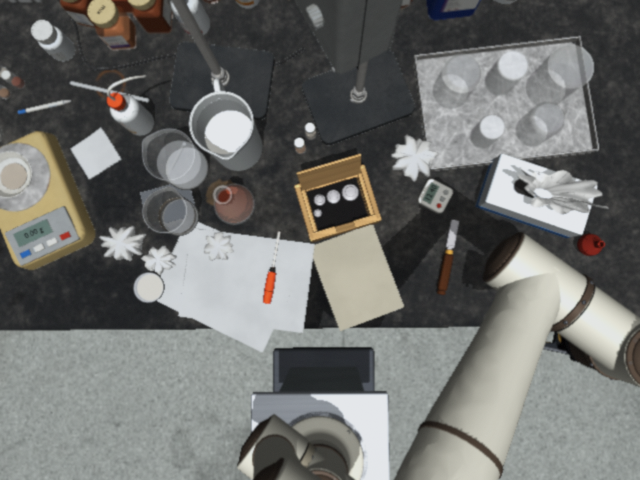

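View pics/s14.png

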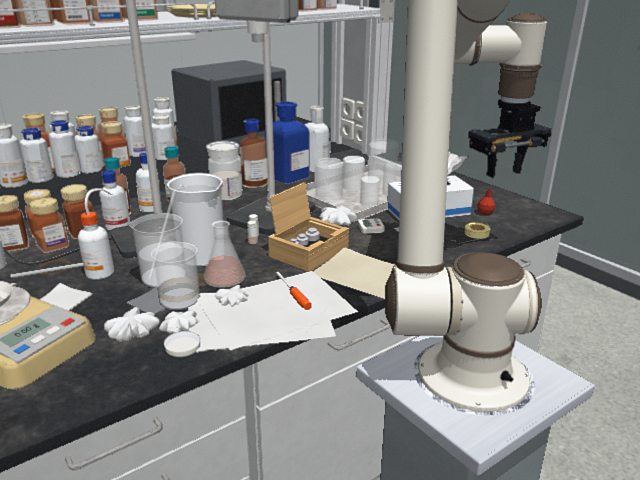

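View pics/t14c.png

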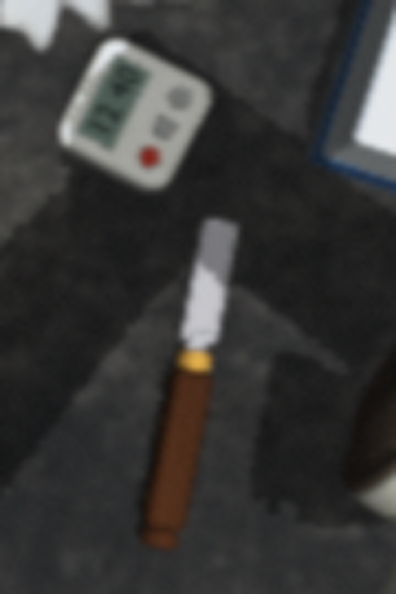

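The knife lies flat back where it started, with its tip at (222,221) in the crop. The lid stands leaning back, and the timer, screwdriver, flask and beaker are where they were. I'll let the arm settle, then hand in.

>>> {"method": "step_arm", "body": {"moves": [[[0, 0, 0, 0, 0, 0, 80], [0, 0, 0, 0, 0, 0, 80], [0, 0, 0, 0, 0, 0, 80], [0, 0, 0, 0, 0, 0, 80], [0, 0, 0, 0, 0, 0, 80]]]}}

```text
time_s: 14.12
tcp_pos: [0.3167, -0.435, 0.2231]
ee_rot: [[0.977, -0.001, 0.215], [-0.215, 0.0, 0.977], [-0.001, -1.0, -0.0]]
wrist_force: [-0.2, -0.1, 0.7]
gripper_width: 0.8
```

```bash
python3 -c "
from station import r
print(r.finish_job())"
```

```text
the job is handed in; nothing more can be done
None
```

The lid is open and leaning back, and the knife lies flat on the worktop, released. I handed the job in at about 14 s of the 51 s allowed; no verdict was reported.

I gripped the knife by its handle and slid the blade down the notch at 34° with no contact force. I then levered the lid up over the rim, followed its arc with the tip to push it back, and laid the knife where it had been.

- **Lid angle:** the top view puts it at about 1.75 rad and the scene view at about 1.72, a small disagreement; both are past upright.
- **Weights:** the blade tip's planned path stayed well clear of the weights, and the pictures showed nothing touching them.
- **Forces:** every wrist force I read at the end of a move was about 6 N or less.
- **Bystanders:** the flask, beaker, screwdriver and timer look unmoved in the last pictures. I checked them by eye rather than by measuring.
- **Position check that disagreed:** after the large turn before the insertion, the arm stood about 6 mm from where I had commanded it. I took the measured pose as the new reference before going in.

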